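# Clamp a casting's stem with a U-bolt and lock it

## Task

Take the square U-bolt by its tab from its wooden rest, lower it over the bronze casting's stem so that both legs go through the two holes of the sliding crossbar, and seat it fully home on the stem; then push the keeper fully home over the U-bolt's shoulder and leave it so. The crossbar may stand anywhere along its play, so feel for the holes gently, without leaning hard on anything, and leave the other things on the bench alone.

Things in the scene. Friction and masses are not known exactly. Their poses are not given: they have to be found in the camera images.
- fixture: Fixed clamping fixture, origin under its centre on the bench, z up. A round bronze stem (diameter 30 mm) lies along its own y axis, 75 mm above the bench over the origin, on two grey V-blocks at y = -50 and +50 mm (14 thick, 85 high); the casting's dome (diameter 72) is on the +y end, y = 60 to 107 mm. More than 40 N on any part of the fixture is too hard.
- play_mid (a point): Point fixed on the fixture, level with the top of the flat steel crossbar under the stem (96 x, 60 y, 12 mm thick; top 50 mm above the bench), at the middle of its play. The crossbar slides stiffly (8 N) along the fixture's y by up to 13 mm either way and stands at an unmeasured place. Its two through holes (diameter 11 mm) are at x = -28 and +28 mm, both at the same y, -13 to +13 mm from here.
- seat (a point): Top of the stem above the fixture's centre, 90 mm above the bench; axes as the fixture. The U-bolt is fully home when both legs are through the holes and its crown's underside rests on the stem: its tab centre is then 33 mm above this height, at x = 0. Below the crossbar the legs have free room down to 10 mm above the bench.
- ubolt_grip (a point): Centre of the flat steel tab on top of the loose U-bolt, where it is grasped; z up. The tab is 24 (x) x 12 (y, its thickness: close the fingers along y) x 50 mm high. The crown's upper side is 25 mm and its underside 33 mm below this point; leg tips 108 mm below. Half a turn about z makes no difference.
- ubolt: The same loose U-bolt, about 180 g: a square U of 8 mm round steel bar in its own x-z plane, legs at x = -28 and +28 mm with flat, slightly chamfered ends, tab on top. Origin midway between the leg tips, level with their ends. It starts upright, astride the rest.
- rest: Fixed wooden rest, origin at the centre underneath, on the bench. The U-bolt hangs astride it along the rest's x axis with its crown on top (82 mm above the bench); grooves hold the legs, so lift straight up by at least 85 mm to clear it.
- keeper (a joint): Travel of the keeper in m: 0 right back, 0.036 home (end stop). A flat steel tongue 62 x 20 x 10 mm, underside 100 mm above the bench, sliding in the fixture's -x direction (3 N of friction; stays where left). Home, it covers the U-bolt's +x shoulder with 2 mm to spare, so it passes only over a U-bolt that is home. Back, its tip is 50 mm from the stem's axis.
- keeper_pin (a point): Centre of the upright round pin (diameter 16, 36 mm high, 110 to 146 mm above the bench) on the keeper's outer end; push it in the fixture's -x direction from its +x side. At joint 0 it is at x = 102 mm, y = 0 in the fixture's frame; it moves with the keeper.
- firebrick: Bystander, not part of the job: loose terracotta-coloured brick 110 x 46 x 30, origin at the centre of its underside.
- brush: Bystander, not part of the job: loose brush lying flat.
- wax_can: Bystander, not part of the job: loose closed metal can, diameter 70, 70 high, origin at the centre of its underside.
- bronze_bit: Bystander, not part of the job: loose small cast bronze dome, diameter 76, 33 high.
- spare_ubolt: Bystander, not part of the job: loose plain round-bent U-bolt lying flat, too narrow for this job, no tab.
- wrench: Bystander, not part of the job: loose wrench lying flat.
- tin_cup: Bystander, not part of the job: loose open steel cup, diameter 76, 70 high.
Things that resemble listed ones, but are neither listed nor needed, are in the scene too. What is shaped like the ubolt but red or yellow is not meant.

How it is judged (in metres and radians):
On the way:
1. the U-bolt is fully home on the stem, both legs through the crossbar, while the keeper is still back (less than 15 mm of travel) (z of ubolt_grip in the frame of fixture below 0.1262 m and x of ubolt_grip in the frame of fixture between -0.005 and 0.005 m and y of ubolt_grip in the frame of fixture between -0.017 and 0.017 m and angle between ubolt_grip's own z axis and vertical below 0.1 rad and value of joint keeper below 0.015 m), for 0.2 s.
At the end, for the whole second after the job is handed in: U-bolt released, at rest, upright (0.1 rad) and home on the stem, legs through the holes (tab centre at most 126.2 mm above the fixture's underside, within 5 mm of the stem's axis and 17 mm of the middle along the stem); keeper home over its shoulder (travel above 32.5 mm) (z of ubolt_grip in the frame of fixture below 0.1262 m and x of ubolt_grip in the frame of fixture between -0.005 and 0.005 m and y of ubolt_grip in the frame of fixture between -0.017 and 0.017 m and angle between ubolt_grip's own z axis and vertical below 0.1 rad and value of joint keeper above 0.0325 m and linear speed of ubolt below 0.02 m/s); the robot touches nothing.
It fails at once if the U-bolt is pressed on the fixture with more than 40 N (contact force between ubolt and fixture above 40 N).
It fails at once if the gripper presses on the fixture or keeper with more than 40 N (contact force between any of the fingers, the arm and fixture above 40 N).
It fails at once if a bystander is moved by more than 30 mm (distance of any of firebrick, brush, wax_can, bronze_bit, spare_ubolt, wrench, tin_cup from where it was at the start of the episode above 0.03 m).
It also fails if it takes over 70 s, if anything falls off the work surface, if the arm or the gripper's body presses on something with over 40 N, if the wrist force passes 120 N, or if a joint passes its speed limit or range.

## Robot

A 6-joint arm with a two-finger parallel gripper is mounted at the origin on the work surface. World frame = base frame: x ahead of the robot, y to its left, z up, the work surface at z = 0. Lengths are in mm, angles in rad, forces in N, time in s.
With the tool pointing down it reaches from about 275 to 875 mm from the base axis. Payload 12.5 kg.
Tool frame: the origin (TCP) lies between the finger pads; the fingertips stand 14 mm ahead of it and the grasp point (between the pads) lies 5 mm behind it; z points along the fingers, y is the direction in which the jaws open and shut (so a half turn about z gives the same grasp; the last joint's range is limited). The gripper opens to 85 mm and grips with 20 to 120 N. Pads are 22 mm wide; open, the fingers measure 114 mm over their backs; the gripper's body (76 mm by 85 mm) begins 54 mm behind the grasp point. The pads swing forward as they close: fully open they stand 13 mm farther back than shut.
Start: joints at [-1.333, 0.351, 1.652, -0, 1.139, -0.085], TCP at [174.492, -521.572, 245.29] pointing down, gripper open.
Joint ranges: [-2.75, 2.75], [-0.79, 2.1], [0.01, 2.65], [-1.57, 4.71], [0.07, 3.14], [-2.87, 2.87]. Speed limits (rad/s): [2.22, 2.22, 2.79, 3.14, 3.14, 3.14].

## Interface

Orientations are given as a 3x3 rotation matrix whose columns are the frame's x, y, z axes.
In Python, from bench import r gives the robot as it stands.
- The arm moves only by the tool servo_tool, never from a script. Its argument "deltas" is a list of rows, each an object with "dp": the shift along the tool's x, y, z in mm, a list of three; "twist": the turn, a rotation vector about the tool's x, y, z in degrees, a list of three; "gripper": the opening, from -1 (shut) to 1 (fully open). In form: [{"dp": [dx, dy, dz], "twist": [ax, ay, az], "gripper": gripper}, ...]. A call has 1 to 5 rows; each row is the pose to reach, as a shift and turn from the pose commanded when the call began, along the tool's axes at that moment; what a row does not reach only later rows make up. A row lasts 1/8 s, in which the tool goes at most 62.5 mm and 10.7 degrees, less where a joint would pass 70% of its speed; a pose out of reach is approached as far as the arm can. A call with a gripper value outside its range is refused whole. The fingers move at their own pace and stop on an object; "newtons" is the grip in N (left out, the last holds). Time passes only in rows, so rows that repeat a pose let the fingers close. It gives the time, the measured TCP pose, the force and the opening at its end, in the units of the state.
- r.state(): the state, without advancing time (a new reading comes with each control period).
- r.camera(name): name is "scene" or "side" or "wrist"; returns a dict with "color" (384x512x3 uint8, blue, green, red), "depth" (384x512 float32, mm along the optical axis (not along the pixel's ray), 0 where there is no reading), "fovy" (degrees; the focal length in pixels is half the picture's height over the tangent of half this angle, whatever the lens; pixels are square), "cx", "cy" (the principal point, pixels), "pose" (4x4, takes a point from camera to world coordinates). Camera axes: x right, y down, z forward; pixel columns grow to the right and rows downward; lengths in mm; the calibration is good to about 2 mm. A picture is of the moment at which its call begins.
- r.finish_job(): hands the job in, once; it reports no verdict.
The state is a dict: "t": time; "joints": joint angles; "joint_velocities": joint speeds; "joint_torque": joint torques, N m; "tcp_pos": TCP position; "ee_rot": TCP orientation; "ft_force": force on the tool from outside, world axes, zero at the start; "moment": the same for the moment, N m; "grip_width": finger opening in mm.
Only numpy, scipy, OpenCV 4.12 (cv2) and the standard library are available. Lean on these libraries where they do the work, as an engineer would, in place of code of your own. Each camera call takes 0.05 s, during which the arm holds its last target.

## Working session

There is one attempt and no reset: what is moved stays moved. The work goes in short steps, Python scripts to look and compute and a tool call to move; the robot and the scene stay as the last step left them, time stands still between calls to the robot, and variables do not carry over. Pictures are saved under pics/ and viewed, and the job is handed in when it is done.

Besides the shell and the picture viewer there is one more tool, called after "Call:" as name(argument=value, ...) on one line, values as JSON. servo_tool: Moves the arm, as the interface text tells. Its arguments: {"type":"object","properties":{"deltas":{"type":"array","items":{"type":"object","properties":{"dp":{"type":"array","items":{"type":"number"}},"twist":{"type":"array","items":{"type":"number"}},"gripper":{"type":"number"}}}},"newtons":{"type":"number"}},"required":["deltas"]}

```bash
mkdir -p pics; ls
cat > h.py <<'E'
from bench import r
import numpy as np, cv2, pickle
def grab(n,tag):
    c=r.camera(n); cv2.imwrite(f'pics/{tag}.png',c['color']); pickle.dump(c,open(f'pics/{tag}.pkl','wb')); return c
def f(c): return c['color'].shape[0]/2/np.tan(np.radians(c['fovy'])/2)
def px(c,u,v,d=None):
    F=f(c); 
    if d is None: d=c['depth'][int(round(v)),int(round(u))]
    p=np.array([(u-c['cx'])/F*d,(v-c['cy'])/F*d,d,1]); return (c['pose']@p)[:3]
def pz(c,u,v,z):
    F=f(c); R=c['pose'][:3,:3]; o=c['pose'][:3,3]; d=R@np.array([(u-c['cx'])/F,(v-c['cy'])/F,1]); return o+d*(z-o[2])/d[2]
def load(tag): return pickle.load(open(f'pics/{tag}.pkl','rb'))
def proj(c,p):
    q=np.linalg.inv(c['pose'])@np.append(p,1); F=f(c); return q[0]/q[2]*F+c['cx'],q[1]/q[2]*F+c['cy']
def crop(tag,x0,y0,x1,y1,s,out):
    im=cv2.imread(f'pics/{tag}.png')[y0:y1,x0:x1]; cv2.imwrite(f'pics/{out}.png',cv2.resize(im,None,fx=s,fy=s,interpolation=cv2.INTER_CUBIC))
E
python3 - <<'E'
from h import *
for n in ['scene','side','wrist']:
    c=grab(n,n+'0'); print(n,c['fovy'],c['cx'],c['cy'],c['pose'].round(2).tolist())
s=r.state();print(s)
E
```

```text
pics
scene 54.58631083568374 257.47644841037504 192.39990234289115 [[0.88, 0.28, -0.39, 991.33], [0.48, -0.48, 0.73, -815.03], [0.02, -0.83, -0.56, 708.6], [0.0, 0.0, 0.0, 1.0]]
side 53.22394040270056 253.7512777240917 190.32087130729826 [[-0.98, -0.13, 0.16, 407.05], [-0.2, 0.66, -0.73, 805.8], [-0.01, -0.74, -0.67, 855.28], [0.0, 0.0, 0.0, 1.0]]
wrist 68.37074748331264 255.8166151576066 196.45152387866725 [[0.32, -0.9, -0.31, 252.51], [-0.95, -0.3, -0.1, -495.61], [-0.0, 0.33, -0.95, 374.15], [0.0, 0.0, 0.0, 1.0]]
{'t': 0.15, 'joints': array([-1.33257886e+00,  3.51108539e-01,  1.65226219e+00,  1.80310461e-05,
        1.13911738e+00, -8.46154155e-02]), 'joint_velocities': array([-0.00053498, -0.00136004, -0.00162954, -0.00043927,  0.00033308,
        0.00140929]), 'joint_torque': array([-6.44955853e-04, -5.06254184e+01, -2.91505122e+01, -1.10974904e-04,
        3.39687671e-03,  2.48204759e-05]), 'tcp_pos': array([ 174.45305177, -521.34589456,  244.88990553]), 'ee_rot': array([[ 9.48342884e-01,  3.17247122e-01, -1.95385657e-04],
       [ 3.17247169e-01, -9.48342486e-01,  8.74027398e-04],
       [ 9.19901573e-05, -8.90863209e-04, -9.99999599e-01]]), 'ft_force': array([0.45069856, 0.00987498, 0.01117258]), 'moment': array([-0.02642897,  0.02799321, -0.08305159]), 'grip_width': 85.23985436888768}
```

View pics/scene0.png

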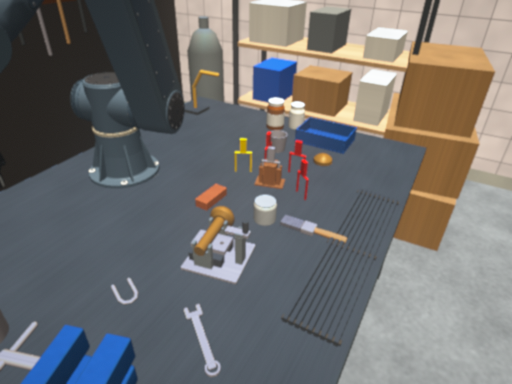

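View pics/side0.png

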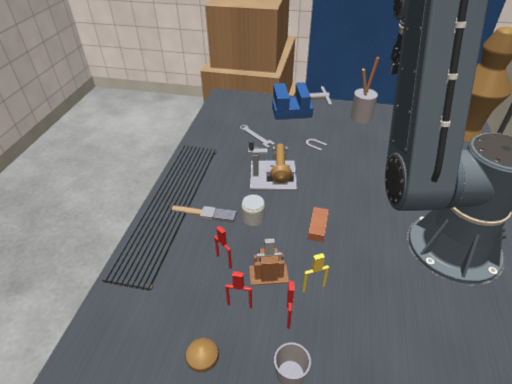

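View pics/wrist0.png

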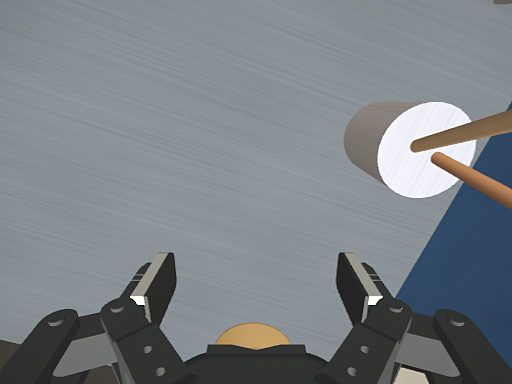

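In the scene view, the U-bolt shapes are yellow at (243,153), red at (268,143), (297,155) and (304,176), and grey steel on a wooden rest at (270,162). The grey one fits. I'll confirm it in enlarged crops.

Run:
```python
from h import *
crop('side0',200,210,340,330,5,'c1'); crop('scene0',170,190,290,290,6,'c2'); crop('side0',235,120,315,200,7,'c3'); crop('scene0',220,120,330,210,6,'c4')
```

```text
(no output)
```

View pics/c1.png

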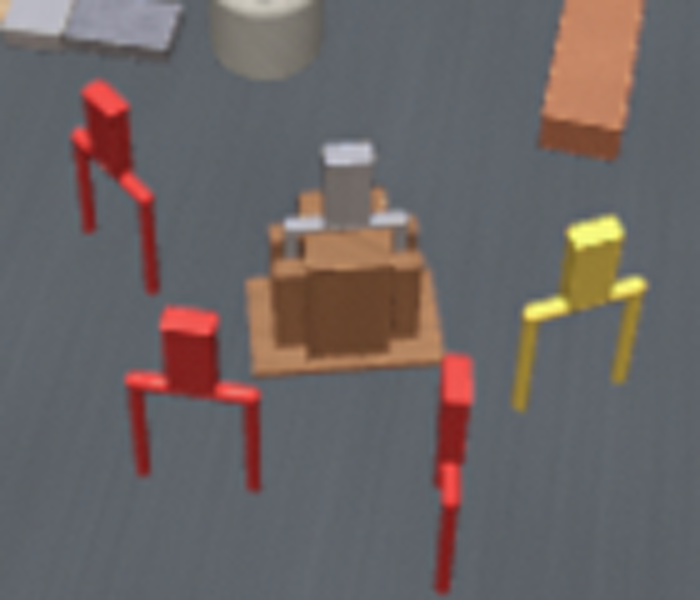

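View pics/c2.png

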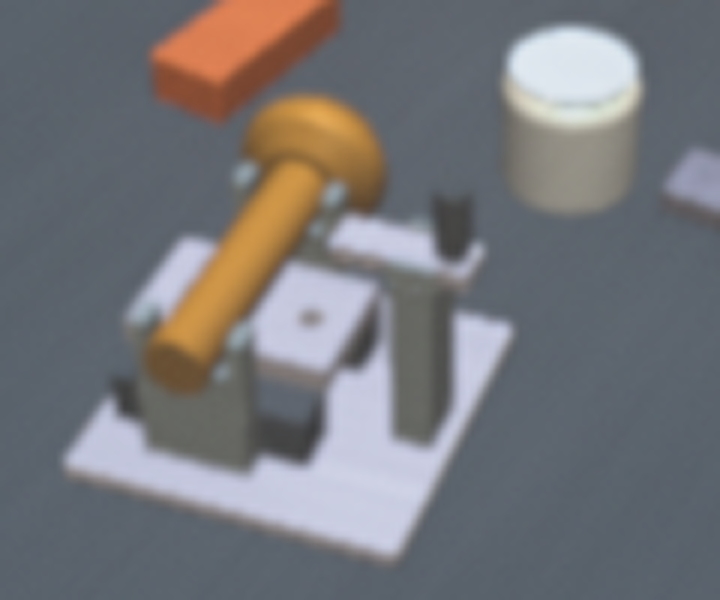

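View pics/c3.png

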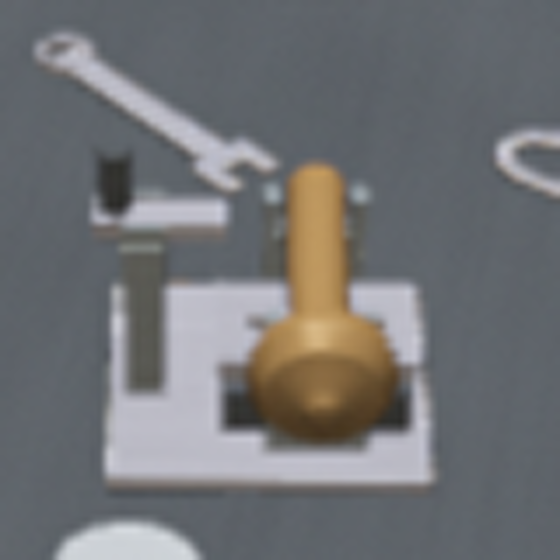

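View pics/c4.png

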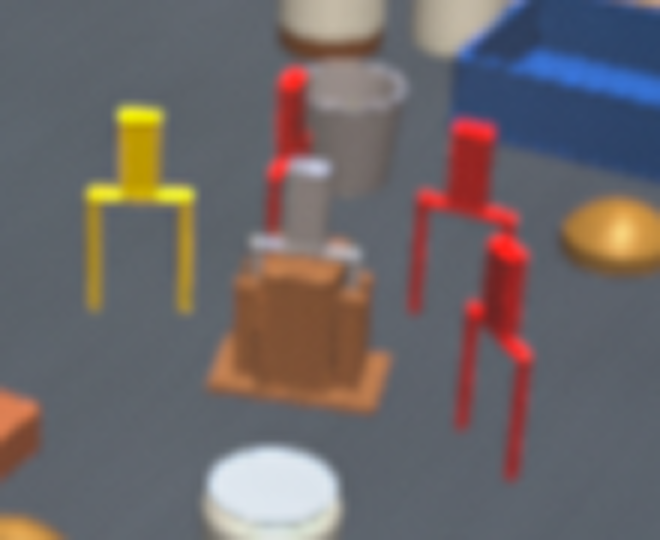

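The crops confirm it: grey steel U-bolt on the wooden rest, tab top at side (269.6,240.6) and scene (271.3,148). The fixture's keeper points towards world +x. Measuring next.

Run:
```python
from h import *
s=load('scene0'); d=load('side0')
print('tab', pz(d,269.6,240.6,140).round(1), px(d,269.6,240.6).round(1), pz(s,271.3,148,140).round(1), px(s,271,148).round(1))
# shoulders on side: crop ends (288,225),(408,218) crown top z90
for q in [(288,224),(408,217)]: print('crown',pz(d,q[0]/5+200,q[1]/5+210,90).round(1))
for q in [(185,238),(68,463),(395,555),(510,325)]:
    u,v=q[0]/6+170,q[1]/6+190; print('plate s',px(s,u,v).round(1),pz(s,u,v,8).round(1))
for q in [(110,285),(420,285),(432,482),(107,482)]:
    u,v=q[0]/7+235,q[1]/7+120; print('plate d',px(d,u,v).round(1),pz(d,u,v,8).round(1))
print('pin top s',pz(s,452/6+170,193/6+190,146).round(1),'d',pz(d,114/7+235,153/7+120,146).round(1))
print('hole s',pz(s,312/6+170,317/6+190,50).round(1))
```

```text
tab [498.2 202.1 140. ] [498.1 202.5 140.4] [502.6 195.6 140. ] [501.  196.6 139.1]
crown [526.1 211.6  90. ]
crown [467.7 195.4  90. ]
plate s [ 485.4 -188.1   52.2] [ 451.3 -145.9    8. ]
plate s [ 498.3 -295.4    8.8] [ 497.8 -294.8    8. ]
plate s [ 647.  -268.4    7.3] [ 647.3 -269.     8. ]
plate s [ 613.4 -110.    -3.2] [ 619.4 -121.1    8. ]
plate d [ 646.1 -263.8    9.7] [ 646.6 -266.     8. ]
plate d [ 490.7 -305.3    1.5] [ 490.  -296.8    8. ]
plate d [ 466.  -153.6    1.8] [ 465.6 -146.7    8. ]
plate d [ 617.1 -120.3    4.8] [ 616.3 -116.8    8. ]
pin top s [ 633.6 -200.1  146. ] d [ 626.4 -188.5  146. ]
hole s [ 563.8 -202.1   50. ]
```

Call:
servo_tool(deltas=[{"dp": [0, -20, -50], "twist": [0, 0, 0], "gripper": 0.3}, {"dp": [80, -60, -60], "twist": [0, 0, 0], "gripper": 0.3}, {"dp": [140, -80, -60], "twist": [0, 0, 0], "gripper": 0.3}, {"dp": [200, -100, -60], "twist": [0, 0, 0], "gripper": 0.3}, {"dp": [260, -120, -60], "twist": [0, 0, 0], "gripper": 0.3}])

```text
t: 0.78
tcp_pos: [360.8, -341.6, 305.3]
ee_rot: [[0.948, 0.317, 0.0], [0.317, -0.948, -0.0], [0.0, 0.0, -1.0]]
ft_force: [1.0, -0.2, -0.3]
grip_width: 55.5
```

Call:
servo_tool(deltas=[{"dp": [60, -20, 0], "twist": [0, 0, 4], "gripper": 0.3}, {"dp": [120, -40, 0], "twist": [0, 0, 8], "gripper": 0.3}, {"dp": [186, -63, 0], "twist": [0, 0, 8], "gripper": 0.3}, {"dp": [186, -63, 0], "twist": [0, 0, 8], "gripper": 0.3}, {"dp": [186, -63, 0], "twist": [0, 0, 8], "gripper": 0.3}])

```text
t: 1.4
tcp_pos: [515.9, -224.1, 304.8]
ee_rot: [[0.983, 0.183, -0.001], [0.183, -0.983, 0.0], [-0.001, -0.0, -1.0]]
ft_force: [-0.7, 0.5, -0.2]
grip_width: 55.4
```

Run:
```python
from h import *
grab('wrist','w1'); print(r.state()['tcp_pos'])
crop('w1',100,60,420,300,2.5,'w1c')
```

```text
[ 515.37839004 -224.73495537  304.94831812]
```

View pics/w1.png

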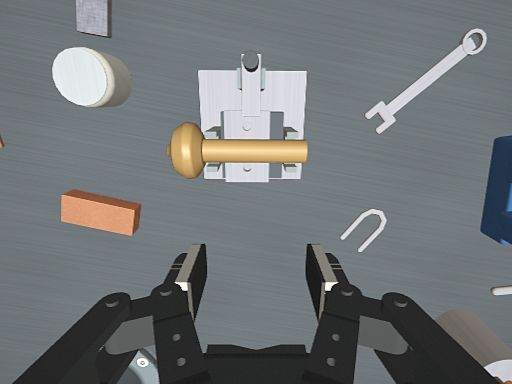

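View pics/w1c.png

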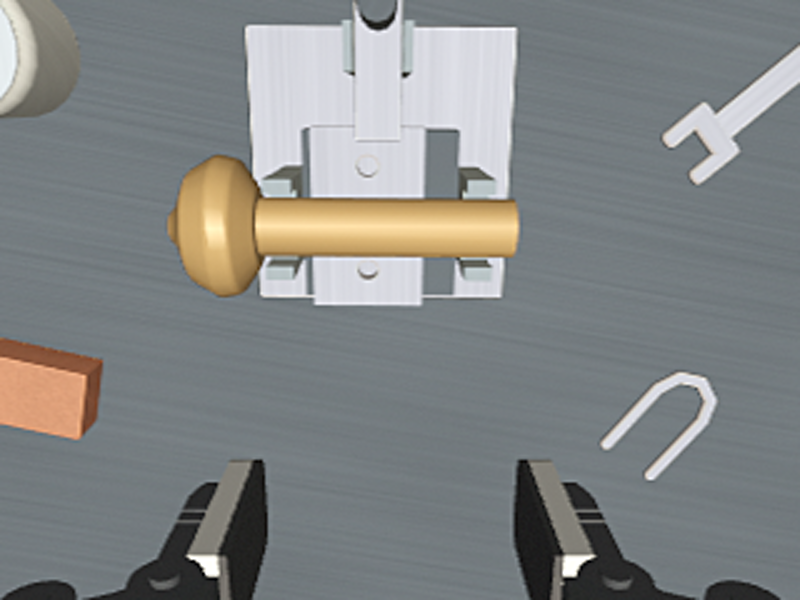

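```bash
cat > m1.py <<'E'
from h import *
import sys
c=load('w1')
P=lambda q,z:pz(c,q[0]/2.5+100,q[1]/2.5+60,z)[:2].round(1)
h1=P((368,166),50);h2=P((368,271),50); print('holes',h1,h2,'mid',(h1+h2)/2,'ang',np.degrees(np.arctan2(*(h1-h2)[::-1])),np.linalg.norm(h1-h2))
# stem edges at z75 tangent approx
for x in (275,505):
    a=P((x,199),75+3);b=P((x,256),75-3); print('stem',x,a,b,(a+b)/2)
for q in [(247,27),(517,28),(502,297),(260,297)]: print('plate',P(q,8), px(c,q[0]/2.5+100,q[1]/2.5+60).round(1))
print('keeper tip',P((355,139),110),P((403,140),110))
print('crossbar corners',P((312,127),50),P((424,127),50),P((314,304),50),P((423,304),50))
print('pin top', pz(c,251,59,146))
F=f(c);D=c['depth'];
vs,us=np.mgrid[100:200,160:320]
pts=np.stack([px(c,u,v) for u,v in zip(us.ravel(),vs.ravel())]);
t=pts[(pts[:,2]>84)]; np.save('t.npy',pts)
print(t[:,2].max(), np.percentile(t[:,2],99))
E
python3 m1.py
```

```text
holes [ 560.9 -204.5] [ 504.9 -214.4] mid [ 532.9  -209.45] ang 10.02548895221944 56.86835675487731
stem 275 [ 539.3 -162.1] [ 509.2 -165.1] [ 524.25 -163.6 ]
stem 505 [ 560.3 -274.8] [ 531.1 -282.8] [ 545.7 -278.8]
plate [ 618.6 -125.3] [ 618.4 -125.8   10.8]
plate [ 645.3 -272.2] [ 645.9 -272.9    2.8]
plate [ 493.8 -300. ] [ 492.2 -301.4    1.6]
plate [ 466.2 -151.5] [ 4.638e+02 -1.504e+02  3.000e-01]
keeper tip [ 577.  -197.7] [ 580.4 -218.6]
crossbar corners [ 575.1 -172.5] [ 585.8 -229.8] [ 480.6 -187.7] [ 491.8 -248.2]
pin top [ 630.3065322  -198.74991959  146.        ]
434.05795929462647 434.05795929462647
```

Run:
```python
from h import *
from scipy.optimize import least_squares
c=load('w1')
us,vs=np.meshgrid(np.arange(212,300),np.arange(143,159))
p=np.stack([px(c,u,v) for u,v in zip(us.ravel(),vs.ravel())])
print(np.median(p[:,2]),p[:,2].min(),p[:,2].max())
def res(q):
    th,x0,z0,R=q; o=np.array([530+x0,-217]); e=np.array([np.cos(th),np.sin(th)])
    xx=(p[:,:2]-o)@e; return np.hypot(xx,p[:,2]-z0)-R
s=least_squares(res,[np.radians(10.3),0,75,15],loss='soft_l1');print(np.degrees(s.x[0]),s.x,np.abs(s.fun).mean())
s=least_squares(lambda q:res([q[0],q[1],75,15]),[np.radians(10.3),0],loss='soft_l1');print(np.degrees(s.x[0]),s.x,np.abs(s.fun).mean())
# keeper & depth heights
for n,u,v in [('keeper',251,90),('tip',252,113),('crossbar',230,135),('pin',251,59)]: print(n,px(c,u,v).round(1))
crop('w1',190,40,320,190,5,'w1d')
```

```text
89.49738289760685 83.18483804719517 434.05795929462647
10.266812428697566 [ 0.17918968  5.45323218 76.9263165  13.6861256 ] 2.2890504736762147
10.259276409067974 [0.17905815 5.57087281] 2.403384069729663
keeper [ 604.8 -202.8  111.3]
tip [ 581.7 -208.   111.2]
crossbar [ 545.7 -183.9   50.1]
pin [ 630.3 -198.7  145.9]
```

View pics/w1d.png

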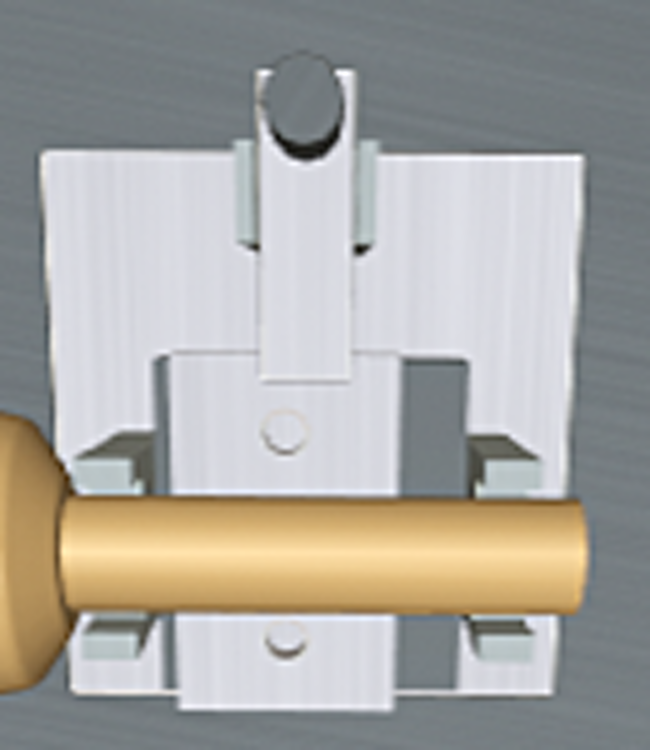

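Call:
servo_tool(deltas=[{"dp": [8, -60, 0], "twist": [0, 0, -2], "gripper": 0.3}, {"dp": [17, -120, 0], "twist": [0, 0, -4], "gripper": 0.3}, {"dp": [25, -180, 0], "twist": [0, 0, -4], "gripper": 0.3}, {"dp": [34, -240, 0], "twist": [0, 0, -4], "gripper": 0.3}, {"dp": [43, -300, 0], "twist": [0, 0, -4], "gripper": 0.3}])

```text
t: 2.08
tcp_pos: [503.0, 78.8, 305.5]
ee_rot: [[0.969, 0.248, 0.001], [0.248, -0.969, -0.0], [0.001, 0.0, -1.0]]
ft_force: [1.7, -0.2, -0.7]
grip_width: 55.7
```

Call:
servo_tool(deltas=[{"dp": [12, -55, 0], "twist": [0, 0, 0], "gripper": 0.3}, {"dp": [20, -100, 0], "twist": [0, 0, 0], "gripper": 0.3}, {"dp": [20, -100, 0], "twist": [0, 0, 0], "gripper": 0.3}, {"dp": [20, -100, 0], "twist": [0, 0, 0], "gripper": 0.3}])

```text
t: 2.58
tcp_pos: [498.0, 178.9, 305.3]
ee_rot: [[0.968, 0.249, 0.0], [0.249, -0.968, -0.0], [-0.0, 0.0, -1.0]]
ft_force: [0.7, 0.1, -0.0]
grip_width: 55.3
```

Run:
```python
from h import *
grab('wrist','w2'); print(r.state()['tcp_pos'],r.state()['ee_rot'][:,0])
crop('w2',170,60,330,200,5,'w2c')
```

```text
[498.09781847 178.73308879 305.28761626] [ 9.68622009e-01  2.48538535e-01 -1.99699953e-05]
```

View pics/w2.png

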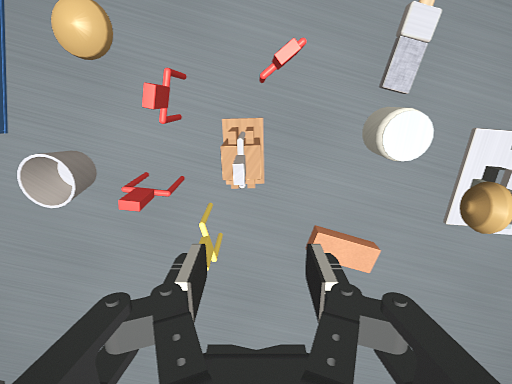

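View pics/w2c.png

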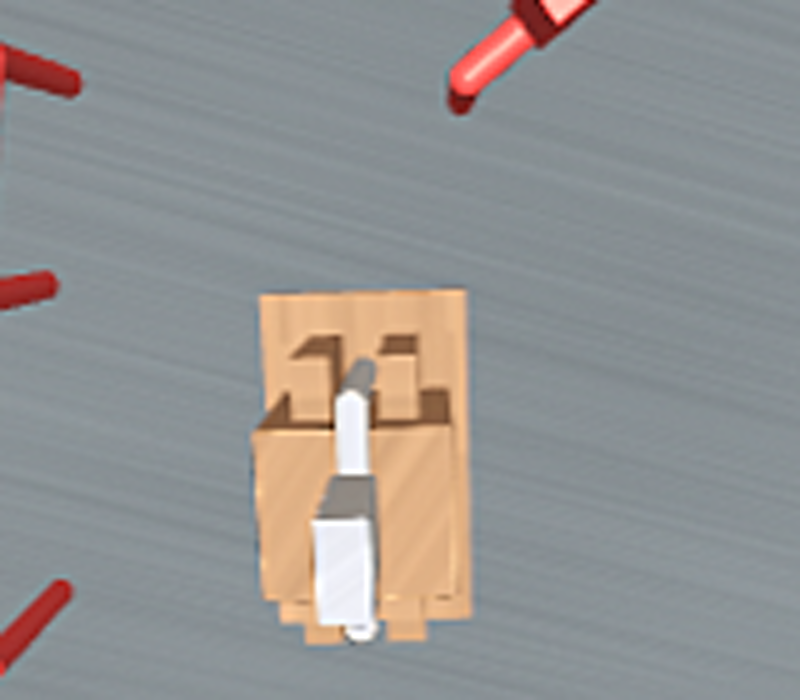

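Run:
```python
from h import *
c=load('w2')
P=lambda q,z:pz(c,q[0]/5+170,q[1]/5+60,z)[:2]
k=[P(q,140) for q in [(313,518),(369,517),(374,623),(320,623)]]
print(np.round(k,1),np.mean(k,0)); 
for a,b in [(3,0),(2,1)]: d=k[b]-k[a]; print(np.degrees(np.arctan2(d[1],d[0])),np.hypot(*d))
# rest edges
for a,b,z in [((283,620),(260,296),0),((470,615),(466,291),0),((262,598),(253,430),80),((455,598),(452,430),80)]:
    d=P(b,z)-P(a,z);print('rest',np.degrees(np.arctan2(d[1],d[0])))
a,b=P((349,628),90),P((352,395),90); print('crown',a,b)
print(px(c,238,174))
s=r.state(); R=s['ee_rot']; t=np.mean(k,0); print('tool delta',R.T@np.array([t[0]-s['tcp_pos'][0],t[1]-s['tcp_pos'][1],0]))
```

```text
[[509.  206.7]
 [512.2 195.3]
 [489.7 188.7]
 [486.8 200.1]] [499.40710061 197.71491367]
16.625114677660186 23.220784784750983
16.2671946196488 23.431594403356478
rest 16.377162978968915
rest 15.6228669879992
rest 15.158461811169357
rest 15.732217444253537
crown [471.86458436 192.81726503] [529.08315087 205.6485737 ]
[499.51555264 198.6007634  140.48131131]
tool delta [ 5.98591444e+00 -1.80608055e+01 -5.47663560e-03]
```

Call:
servo_tool(deltas=[{"dp": [6, -18, 30], "twist": [0, 0, -1.5], "gripper": 0.0}, {"dp": [6, -18, 80], "twist": [0, 0, -1.5], "gripper": 0.0}, {"dp": [6, -18, 120], "twist": [0, 0, -1.5], "gripper": 0.0}, {"dp": [6, -18, 145], "twist": [0, 0, -1.5], "gripper": 0.0}, {"dp": [6, -18, 145], "twist": [0, 0, -1.5], "gripper": 0.0}])

```text
t: 3.25
tcp_pos: [498.8, 197.7, 159.0]
ee_rot: [[0.962, 0.274, -0.003], [0.274, -0.962, -0.001], [-0.003, 0.0, -1.0]]
ft_force: [0.3, 0.3, 0.8]
grip_width: 43.0
```

Run:
```python
from h import *
grab('wrist','w3'); print(r.state()['tcp_pos'],r.state()['ee_rot'][:,0])
crop('w3',100,150,400,384,2.5,'w3c')
```

```text
[499.51622597 198.13909051 160.40918897] [ 9.61741821e-01  2.73956519e-01 -7.03235139e-04]
```

View pics/w3c.png

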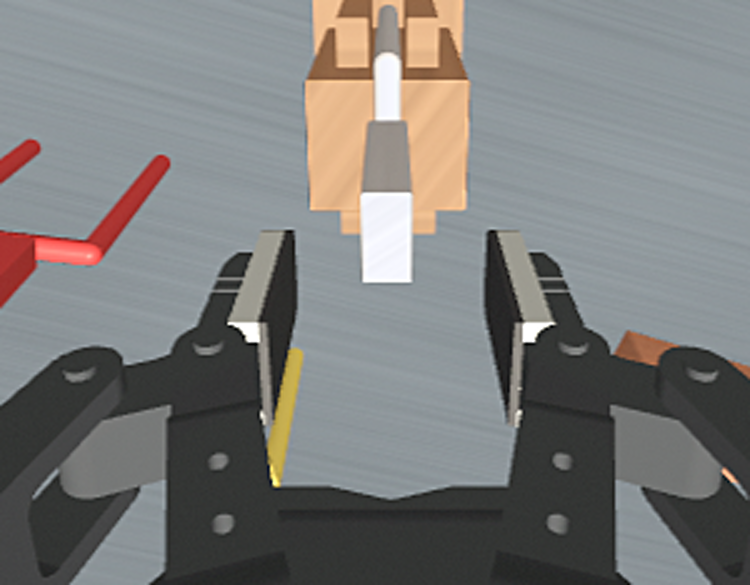

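Run:
```python
from h import *
c=load('w3')
k=np.array([pz(c,q[0]/2.5+100,q[1]/2.5+150,140)[:2] for q in [(361,192),(410,192),(411,283),(364,283)]])
s=r.state();R=s['ee_rot'];print(k.round(1),k.mean(0)); d=np.append(k.mean(0),0)-np.append(s['tcp_pos'][:2],0);print(R.T@d)
for a,b in [(3,0),(2,1)]: e=k[b]-k[a]; print(np.degrees(np.arctan2(e[1],e[0])),np.hypot(*e))
```

```text
[[509.2 207.1]
 [512.3 196.3]
 [489.1 189.2]
 [486.  200.1]] [499.15117694 198.20229445]
[-3.33767783e-01 -1.60793493e-01  2.20994403e-04]
16.816009929643283 24.192575911162432
16.97690582405777 24.194156852531158
```

Call:
servo_tool(deltas=[{"dp": [0, 0, 30], "twist": [0, 0, -0.8], "gripper": 0.0}, {"dp": [0, 0, 42], "twist": [0, 0, -0.8], "gripper": 0.0}, {"dp": [0, 0, 42], "twist": [0, 0, -0.8], "gripper": -0.4}, {"dp": [0, 0, 42], "twist": [0, 0, -0.8], "gripper": -0.9}, {"dp": [0, 0, 42], "twist": [0, 0, -0.8], "gripper": -0.9}], newtons=60)

```text
t: 3.92
tcp_pos: [499.9, 199.4, 119.4]
ee_rot: [[0.957, 0.289, 0.002], [0.289, -0.957, 0.0], [0.002, 0.0, -1.0]]
ft_force: [-1.7, -2.5, 6.5]
grip_width: 11.5
```

Call:
servo_tool(deltas=[{"dp": [0, 0, 0], "twist": [0, 0, 0], "gripper": -0.9}, {"dp": [0, 0, 0], "twist": [0, 0, 0], "gripper": -0.9}, {"dp": [0, 0, -8], "twist": [0, 0, 0], "gripper": -0.9}, {"dp": [0, 0, -20], "twist": [0, 0, 0], "gripper": -0.9}])

```text
t: 4.42
tcp_pos: [499.1, 199.3, 138.8]
ee_rot: [[0.957, 0.289, -0.0], [0.289, -0.957, -0.0], [-0.0, -0.0, -1.0]]
ft_force: [0.6, 0.2, -1.8]
grip_width: 11.2
```

Call:
servo_tool(deltas=[{"dp": [0, 0, -40], "twist": [0, 0, 0], "gripper": -0.9}, {"dp": [0, 0, -90], "twist": [0, 0, 0], "gripper": -0.9}, {"dp": [0, 0, -140], "twist": [0, 0, 0], "gripper": -0.9}, {"dp": [0, 0, -170], "twist": [0, 0, 0], "gripper": -0.9}, {"dp": [0, 0, -170], "twist": [0, 0, 0], "gripper": -0.9}])

```text
t: 5.05
tcp_pos: [499.8, 199.5, 311.0]
ee_rot: [[0.957, 0.289, 0.005], [0.289, -0.957, 0.001], [0.005, -0.0, -1.0]]
ft_force: [-0.3, -0.2, -1.3]
grip_width: 11.5
```

Run:
```python
from h import *
grab('wrist','w4'); s=r.state(); print(s['tcp_pos'],s['ee_rot'][:,0],s['ft_force'],s['grip_width'])
```

```text
[499.1919738  199.29186948 308.94576995] [0.95732306 0.28901586 0.00154606] [ 0.1329936   0.18289366 -1.68581602] 11.218451573859111
```

View pics/w4.png

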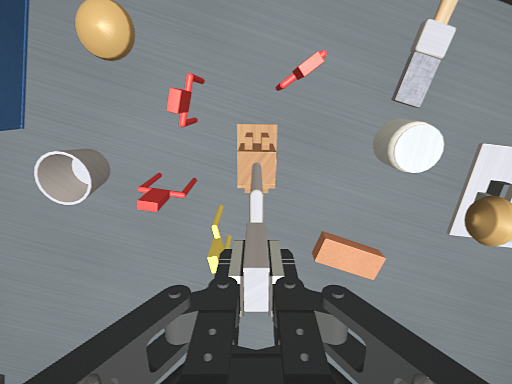

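Run:
```python
from h import *
from scipy.optimize import least_squares
c=load('w1')
h1=pz(c,247,126.2,50)[:2];h2=pz(c,247.2,167.4,50)[:2];m=(h1+h2)/2
print(h1,h2,m,np.linalg.norm(h1-h2),np.degrees(np.arctan2(*(h1-h2)[::-1])))
us,vs=np.meshgrid(np.arange(212,300),np.arange(143,159))
p=np.stack([px(c,u,v) for u,v in zip(us.ravel(),vs.ravel())]);p=p[(p[:,2]<93)&(p[:,2]>70)]
th=np.radians(10.25);e=np.array([np.cos(th),np.sin(th)]);n=np.array([-e[1],e[0]])
xx=(p[:,:2]-m)@e
s=least_squares(lambda q:np.hypot(xx-q[0],p[:,2]-q[1])-15,[0,75],loss='soft_l1');print('stem x rel. hole mid',s.x,np.abs(s.fun).mean())
# stem end & vblocks y rel
for q in [(303,150.5)]: print('stem end y rel',(pz(c,*q,75)[:2]-m)@n)
st=r.state();R=st['ee_rot'];print('delta to hole mid',R.T@np.append(m-st['tcp_pos'][:2],0),'yaw',np.degrees(np.arctan2(R[1,0],R[0,0])))
print('mid for keeper pin x', (pz(c,250.6,60.6,146)[:2]-m)@e,(pz(c,250.6,60.6,146)[:2]-m)@n)
```

```text
[ 561.14863271 -204.23368726] [ 506.31184798 -214.13226926] [ 533.73024034 -209.18297826] 55.72301934920422 10.232268918478407
stem x rel. hole mid [6.18530042e-02 7.55112251e+01] 0.5630121661473614
stem end y rel -71.85440327401403
delta to hole mid [-8.49914285e+01  4.01024974e+02 -1.41453273e-01] yaw 16.799066577542494
mid for keeper pin x 95.54954270485649 -6.547815784415881
```

Call:
servo_tool(deltas=[{"dp": [-12, 55, 0], "twist": [0, 0, 1.5], "gripper": -0.9}, {"dp": [-24, 115, 0], "twist": [0, 0, 3], "gripper": -0.9}, {"dp": [-37, 175, 0], "twist": [0, 0, 4.5], "gripper": -0.9}, {"dp": [-50, 235, 0], "twist": [0, 0, 6.6], "gripper": -0.9}, {"dp": [-62, 295, 0], "twist": [0, 0, 6.6], "gripper": -0.9}])

```text
t: 5.72
tcp_pos: [524.4, -102.9, 306.8]
ee_rot: [[0.984, 0.176, -0.002], [0.176, -0.984, 0.001], [-0.002, -0.001, -1.0]]
ft_force: [1.1, 0.4, -0.1]
grip_width: 11.0
```

Run:
```python
from h import *
s=r.state();R=s['ee_rot'];print(s['tcp_pos'],R.T@np.array([533.7-s['tcp_pos'][0],-209.2-s['tcp_pos'][1],0]),np.degrees(np.arctan2(R[1,0],R[0,0])))
```

```text
[ 524.40468514 -102.89487039  306.79231199] [-9.60926746e+00  1.06277160e+02 -1.03137584e-01] 10.163705301715083
```

Call:
servo_tool(deltas=[{"dp": [-5, 55, 0], "twist": [0, 0, 0], "gripper": -0.9}, {"dp": [-10.6, 108, 10], "twist": [0, 0, 0], "gripper": -0.9}, {"dp": [-10.6, 108, 50], "twist": [0, 0, 0], "gripper": -0.9}, {"dp": [-10.6, 108, 80], "twist": [0, 0, 0], "gripper": -0.9}, {"dp": [-10.6, 108, 80], "twist": [0, 0, 0], "gripper": -0.9}])

```text
t: 6.35
tcp_pos: [532.3, -208.6, 225.1]
ee_rot: [[0.984, 0.177, -0.006], [0.177, -0.984, 0.003], [-0.005, -0.004, -1.0]]
ft_force: [-1.3, 0.4, -0.9]
grip_width: 11.3
```

Run:
```python
from h import *
for n in ['wrist','scene','side']: grab(n,n[0:2]+'5')
s=r.state();R=s['ee_rot'];print(s['tcp_pos'],s['ft_force'],R.T@np.array([533.7-s['tcp_pos'][0],-209.2-s['tcp_pos'][1],0]),np.degrees(np.arctan2(R[1,0],R[0,0])))
crop('wr5',150,60,350,384,1.8,'wr5c');crop('sc5',170,130,290,290,3.7,'sc5c');crop('si5',220,70,330,210,4.2,'si5c')
```

```text
[ 534.19388894 -209.25985986  229.15063011] [ 0.14973533  0.10046969 -0.69784932] [-0.4754615  -0.14644322 -0.0004892 ] 10.208372415902401
```

View pics/wr5c.png

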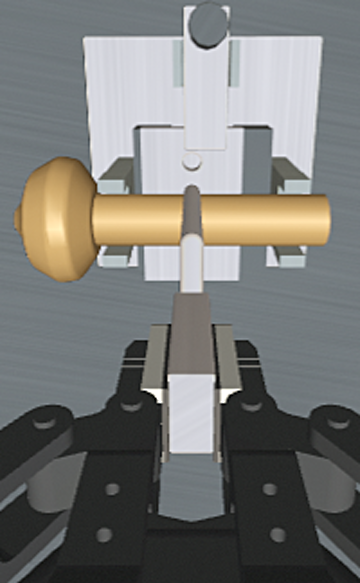

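View pics/sc5c.png

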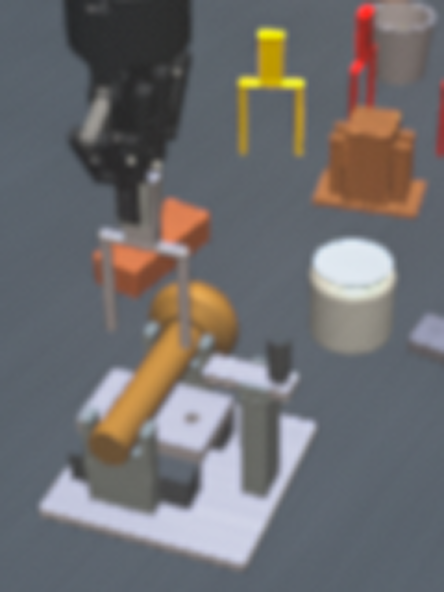

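View pics/si5c.png

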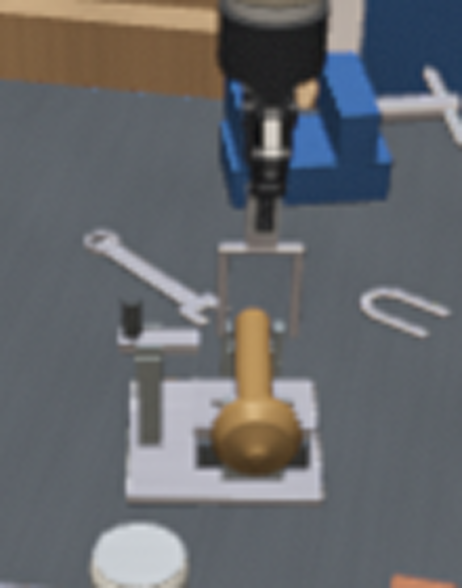

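Run:
```python
from h import *
crop('wr5',210,110,310,210,7,'wr5d')
crop('wr5',205,200,305,350,4,'wr5e')
```

```text
(no output)
```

View pics/wr5d.png

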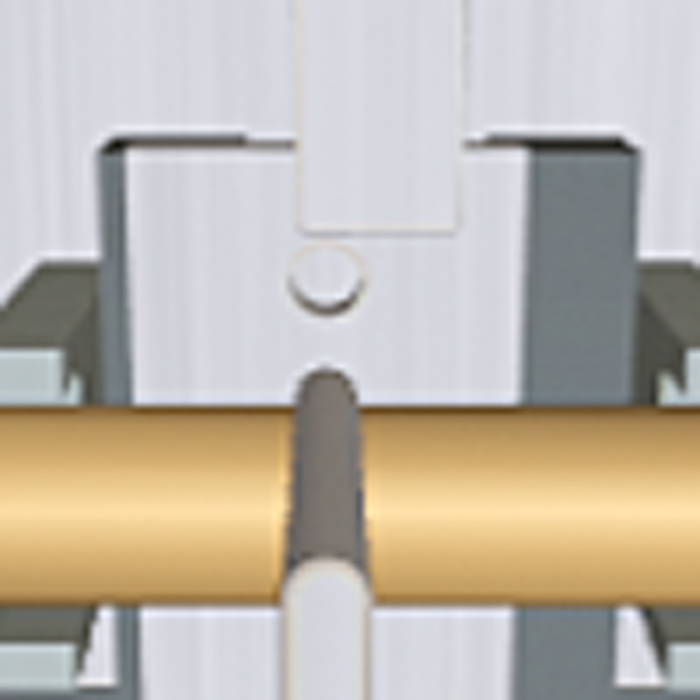

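View pics/wr5e.png

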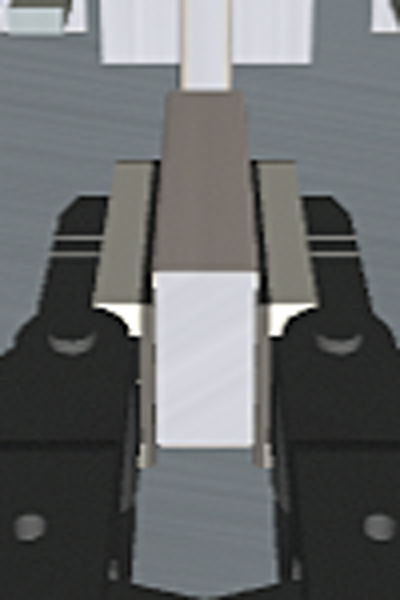

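Run:
```python
from h import *
c=load('wr5'); s=r.state();R=s['ee_rot'];t=s['tcp_pos']
T=lambda u,v,z:(R.T@(pz(c,u/7+210,v/7+110,z)-t)).round(2)
zt=t[2]-111
print('hole+x',T(327,278,50),'leg +x edge',T(328,370,zt), 'crown end top',T(327,558,zt+83))
print('stem edges',T(400,406,72.2),T(400,604,77.5)); print(c['pose'][:3,3])
k=[R.T@(pz(c,u/4+205,v/4+200,t[2]-3+25)-t) for u,v in [(155,270),(257,270),(253,446),(157,446)]];print(np.round(k,1))
```

```text
hole+x [ 27.89  -0.3  179.17] leg +x edge [ 2.8690e+01 -8.0000e-02  1.1102e+02] crown end top [31.67 -0.09 28.03]
stem edges [ 13.1   10.37 156.97] [-15.61  10.55 151.64]
[ 614.08630287 -194.90163253  354.00876589]
[[ 13.3  -5.5 -22. ]
 [ 13.3   5.3 -22. ]
 [ -9.6   5.2 -22. ]
 [ -9.7  -5.6 -22. ]]
```

Run:
```python
from h import *
s=r.state();R=s['ee_rot'];t=s['tcp_pos']
for tag,(x0,y0,x1,y1) in [('sc5',(180,150,240,260)),('si5',(250,110,310,175))]:
    c=load(tag); S=7 if tag=='si5' else 5
    im=cv2.resize(c['color'][y0:y1,x0:x1],None,fx=S,fy=S,interpolation=cv2.INTER_CUBIC)
    for x in (-28,28):
        a=[proj(c,t+R@np.array([x,0,z])) for z in (30,111)]
        q=[(int((u-x0+.5)*S),int((v-y0+.5)*S)) for u,v in a]
        cv2.line(im,q[0],q[1],(0,0,255),1)
    cv2.imwrite(f'pics/{tag}o.png',im)
```

```text
(no output)
```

View pics/sc5o.png

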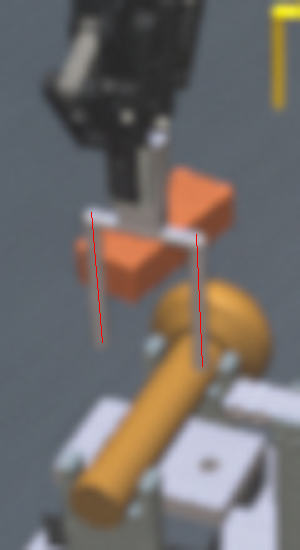

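View pics/si5o.png

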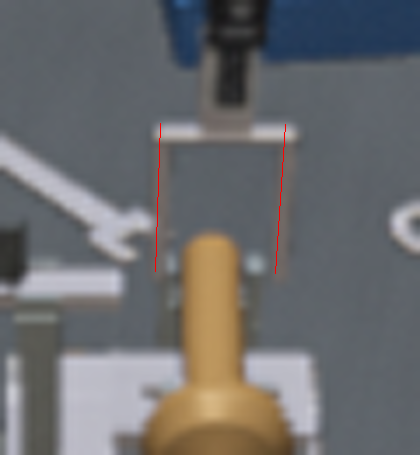

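Run:
```python
from h import *
s=r.state();R=s['ee_rot'];t=s['tcp_pos']
for tag in ['wr5']:
    c=load(tag)
    def reg(us,vs): return np.array([R.T@(px(c,u,v)-t) for v in vs for u in us])
    p=reg(range(248,266),range(272,308)); A=np.c_[p[:,:2],np.ones(len(p))]; q,_,_,_=np.linalg.lstsq(A,p[:,2],rcond=None); print('tab top plane slopes deg',np.degrees(q[:2]),q[2],np.std(p[:,2]-A@q))
    for v in range(162,192,2):
        print(v,(R.T@(px(c,256,v)-t)).round(1),(R.T@(px(c,257,v)-t)).round(1))
    p=reg(range(253,261),range(194,219)); A=np.c_[p[:,:2],np.ones(len(p))]; 
    for v in range(192,226,5): print('crown',v,(R.T@(px(c,257,v)-t)).round(1))
```

```text
tab top plane slopes deg [-18.3127558    0.28814373] -17.90355597922109 3.7072745437801764
162 [ 28.7  -0.8 114.4] [ 14.7   0.  178. ]
164 [ 29.   -0.8 105.3] [ 28.4   0.  107.8]
166 [28.7 -0.8 99.5] [ 28.5   0.  100.2]
168 [29.1 -0.7 90.8] [28.7  0.  92.7]
170 [29.  -0.7 84.9] [28.7  0.  86.1]
172 [29.  -0.7 78.8] [28.8  0.  79.5]
174 [29.3 -0.7 72. ] [28.8  0.1 73.7]
176 [29.2 -0.6 66.9] [28.9  0.1 67.8]
178 [29.3 -0.6 61.3] [29.   0.1 62.1]
180 [29.1 -0.6 57.1] [29.1  0.1 56.8]
182 [29.1 -0.6 52.1] [29.   0.1 52.4]
184 [29.2 -0.6 47.3] [29.2  0.1 47.3]
186 [29.3 -0.6 42.7] [28.9  0.1 44. ]
188 [29.1 -0.5 39.4] [29.3  0.1 38.8]
190 [29.2 -0.5 35.1] [29.3  0.1 34.9]
crown 192 [28.7  0.1 32.9]
crown 197 [25.7  0.1 32.4]
crown 202 [22.8  0.1 31.9]
crown 207 [19.5  0.1 32.1]
crown 212 [15.7  0.1 33.5]
crown 217 [12.8  0.1 32.6]
crown 222 [ 9.4  0.1 32.8]
```

Call:
servo_tool(deltas=[{"dp": [2.8, -0.2, 0], "twist": [0, 0, 0], "gripper": -0.9}, {"dp": [2.8, -0.2, 20], "twist": [0, 0, 0], "gripper": -0.9}, {"dp": [2.8, -0.2, 40], "twist": [0, 0, 0], "gripper": -0.9}, {"dp": [2.8, -0.2, 52], "twist": [0, 0, 0], "gripper": -0.9}, {"dp": [2.8, -0.2, 52], "twist": [0, 0, 0], "gripper": -0.9}])

```text
t: 7.12
tcp_pos: [536.5, -208.4, 176.0]
ee_rot: [[0.984, 0.177, -0.001], [0.177, -0.984, 0.0], [-0.0, -0.0, -1.0]]
ft_force: [0.2, 0.2, -1.4]
grip_width: 11.3
```

Run:
```python
from h import *
for n in ['wrist','scene','side']: grab(n,n[0:2]+'6')
s=r.state();R=s['ee_rot'];t=s['tcp_pos'];print(t,s['ft_force'])
crop('wr6',190,60,320,220,4.5,'wr6c');crop('sc6',180,170,260,270,5,'sc6c');crop('si6',240,110,320,190,6,'si6c')
c=load('wr6')
for v in range(140,200,3): print(v,(R.T@(px(c,256,v)-t)).round(1))
```

```text
[ 536.98904341 -208.70636126  177.11486139] [ 0.23549617 -0.37557579 -2.22865393]
140 [55.5  0.2 66.1]
143 [53.5  0.2 65.6]
146 [51.4  0.2 66.2]
149 [49.2  0.2 66.6]
152 [47.1  0.2 67.2]
155 [45.   0.2 67.2]
158 [43.   0.2 66.7]
161 [1.94e+01 1.00e-01 1.68e+02]
164 [ 30.7   0.2 102.7]
167 [30.7  0.2 91.8]
170 [30.5  0.2 82.7]
173 [30.6  0.2 72.9]
176 [30.9  0.2 63.5]
179 [30.7  0.2 56.3]
182 [30.8  0.2 48.8]
185 [30.7  0.2 42.4]
188 [30.6  0.2 36.3]
191 [30.3  0.2 31.3]
194 [28.8  0.2 30.3]
197 [27.1  0.2 29.6]
```

View pics/wr6c.png

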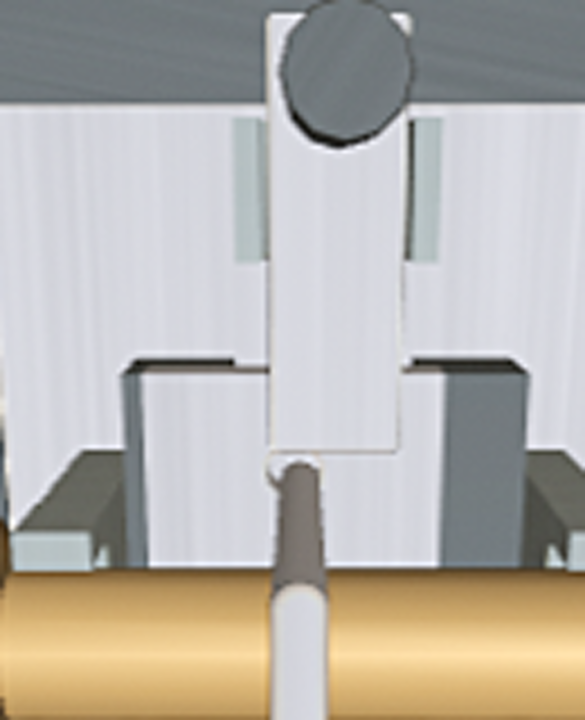

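View pics/sc6c.png

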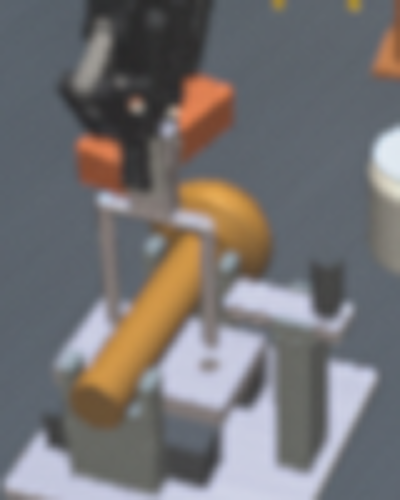

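View pics/si6c.png

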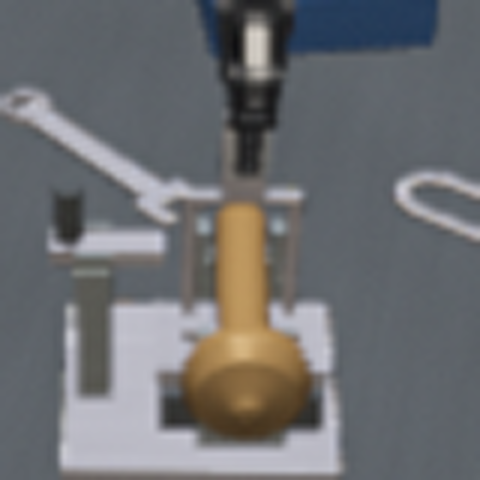

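Call:
servo_tool(deltas=[{"dp": [0, 0, 0], "twist": [0, 0, 0], "gripper": -0.9}, {"dp": [0, 0, 0], "twist": [0, 0, 0], "gripper": -0.9}])

```text
t: 7.52
tcp_pos: [536.7, -208.6, 176.6]
ee_rot: [[0.984, 0.177, 0.001], [0.177, -0.984, -0.0], [0.0, 0.0, -1.0]]
ft_force: [0.8, 0.5, -1.7]
grip_width: 11.3
```

Run:
```python
from h import *
s=r.state();R=s['ee_rot'];t=s['tcp_pos'];print(t,s['ft_force'])
grab('wrist','wr7'); print(r.state()['tcp_pos'])
crop('wr7',235,145,275,195,14,'wr7c')
c=load('wr7')
for v in range(158,200,4): print(v,(R.T@(px(c,256,v)-t)).round(1))
```

```text
[ 536.68305504 -208.6091067   176.5765911 ] [ 0.76794894  0.45135617 -1.69986674]
[ 536.63234519 -208.59553114  176.47123737]
158 [43.1  0.6 67.2]
162 [ 31.    0.6 110.9]
166 [  82.3    0.5 -129.3]
170 [31.1  0.6 81.3]
174 [31.3  0.6 68.1]
178 [31.5  0.6 56.7]
182 [31.1  0.6 48. ]
186 [31.3  0.6 38.5]
190 [30.6  0.6 32.6]
194 [28.9  0.6 29.9]
198 [26.8  0.6 28.9]
```

View pics/wr7c.png

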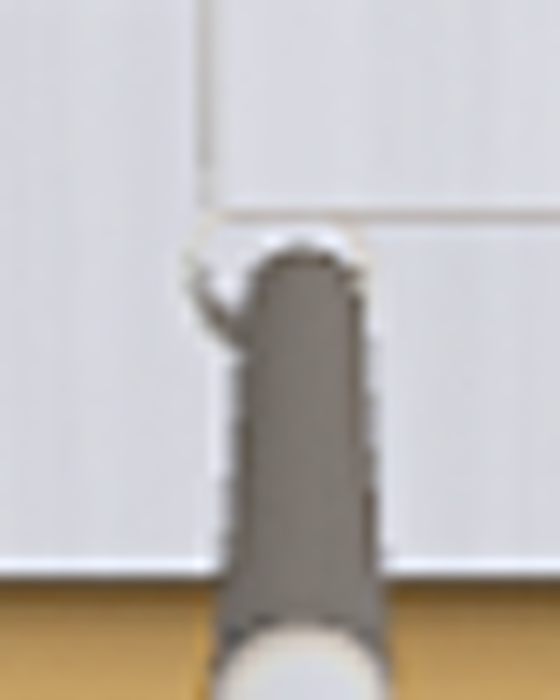

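Run:
```python
from h import *
c=load('wr7');s=r.state();R=s['ee_rot'];t=np.array([536.66,-208.6,176.55])
T=lambda u,v,z:(R.T@(pz(c,u/14+235-.5,v/14+145-.5,z)-t)).round(2)
print('hole',T(278,275,50),T(278,283,50),'tip +x edge',T(303,248,t[2]-111.5),'tip L/R',T(252,300,t[2]-100),T(360,300,t[2]-100))
print('keeper tip edge z110',T(300,215,110))
print('crown end',T(303,628,t[2]-29.5))
s0=load('sc6');d0=load('si6')
crop('sc6',195,205,235,255,12,'sc6d');crop('si6',262,140,302,172,16,'si6d')
```

```text
hole [ 25.64  -0.84 126.56] [ 25.1   -0.84 126.56] tip +x edge [ 30.66   0.79 111.51] tip L/R [ 30.01  -2.24 100.01] [ 30.01   4.14 100.01]
keeper tip edge z110 [41.97  0.58 66.57]
crown end [31.99  0.68 29.51]
```

View pics/sc6d.png

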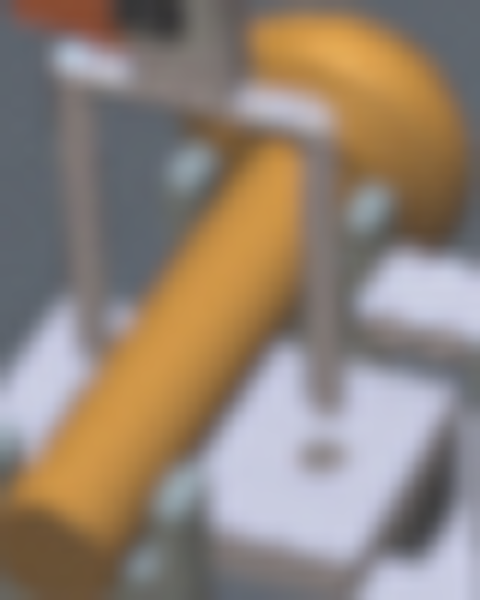

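View pics/si6d.png

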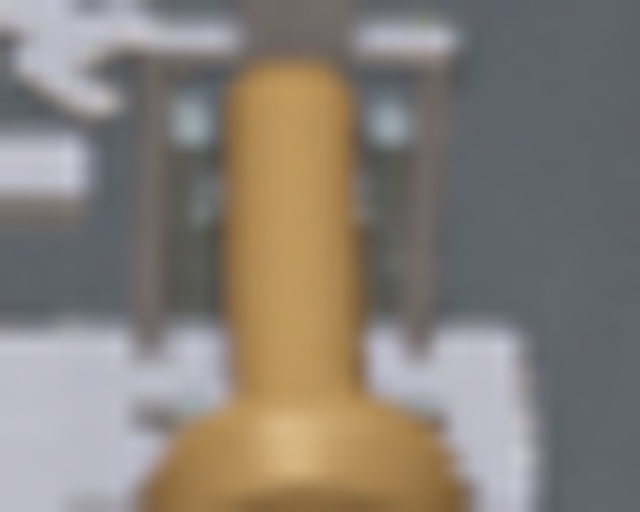

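Run:
```python
from h import *
s=r.state();R=s['ee_rot']; zt=176.6-111.5
c=load('sc6');T=lambda u,v,z:pz(c,u/12+195-.5,v/12+205-.5,z)
a=T(323,408,zt+1);b=T(322,457,50);print('scene hole-tip tool',(R.T@(b-a)).round(2))
print('R', R.T[:, :].round(3)[0])
d=load('si6');S=lambda u,v,z:pz(d,u/16+262-.5,v/16+140-.5,z)
l=S(150,345,zt);rr=S(418,345,zt); print('side tips',(R.T@((l+rr)/2-[536.66,-208.6,0])).round(2), np.linalg.norm(l-rr))
# stem edges in side at row ~200 : u 228..360
e=np.array([.984,.177,0])
for v in (150,200,250):
    p=(S(232,v,75)+S(356,v,75))/2; print('stem vs', ((p-(l+rr)/2)@e).round(2))
```

```text
scene hole-tip tool [-1.58 -1.83 16.1 ]
R [0.984 0.177 0.   ]
side tips [ -0.9    1.68 -65.1 ] 56.21690680319295
stem vs -3.09
stem vs -2.65
stem vs -2.21
```

Call:
servo_tool(deltas=[{"dp": [-1.8, -1.7, 0], "twist": [0, 0, 0], "gripper": -0.9}, {"dp": [-1.8, -1.7, 6], "twist": [0, 0, 0], "gripper": -0.9}, {"dp": [-1.8, -1.7, 11], "twist": [0, 0, 0], "gripper": -0.9}, {"dp": [-1.8, -1.7, 13], "twist": [0, 0, 0], "gripper": -0.9}, {"dp": [-1.8, -1.7, 13], "twist": [0, 0, 0], "gripper": -0.9}])

```text
t: 8.2
tcp_pos: [534.4, -207.2, 163.0]
ee_rot: [[0.984, 0.177, -0.0], [0.177, -0.984, 0.0], [-0.0, -0.0, -1.0]]
ft_force: [0.3, -0.5, -2.2]
grip_width: 11.4
```

Call:
servo_tool(deltas=[{"dp": [0, 0, 0.5], "twist": [0, 0, 0], "gripper": -0.9}, {"dp": [0, 0, 1], "twist": [0, 0, 0], "gripper": -0.9}, {"dp": [0, 0, 1.5], "twist": [0, 0, 0], "gripper": -0.9}, {"dp": [0, 0, 2], "twist": [0, 0, 0], "gripper": -0.9}, {"dp": [0, 0, 2.5], "twist": [0, 0, 0], "gripper": -0.9}])

```text
t: 8.82
tcp_pos: [534.5, -207.2, 160.7]
ee_rot: [[0.984, 0.177, 0.0], [0.177, -0.984, -0.0], [0.0, 0.0, -1.0]]
ft_force: [-0.1, -0.7, -1.2]
grip_width: 11.2
```

Run:
```python
from h import *
s=r.state();R=s['ee_rot'];t=s['tcp_pos'];print(t,s['ft_force'])
grab('wrist','wr8'); crop('wr8',235,145,275,195,12,'wr8c');grab('scene','sc8');crop('sc8',195,205,235,255,12,'sc8d')
```

```text
[ 534.46225507 -207.1971243   160.66840372] [-0.089369   -0.69595777 -1.2336612 ]
```

View pics/wr8c.png

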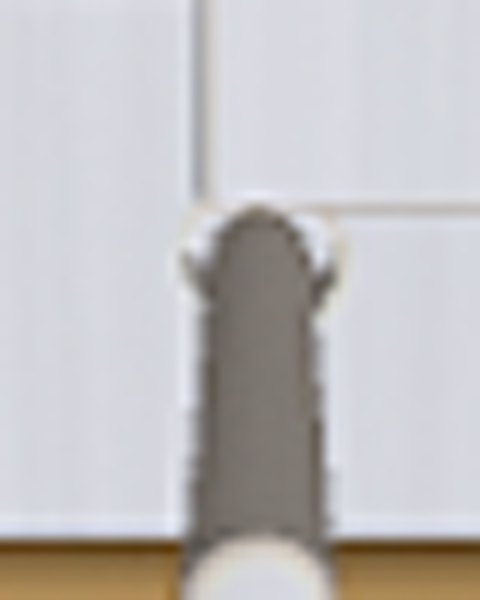

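View pics/sc8d.png

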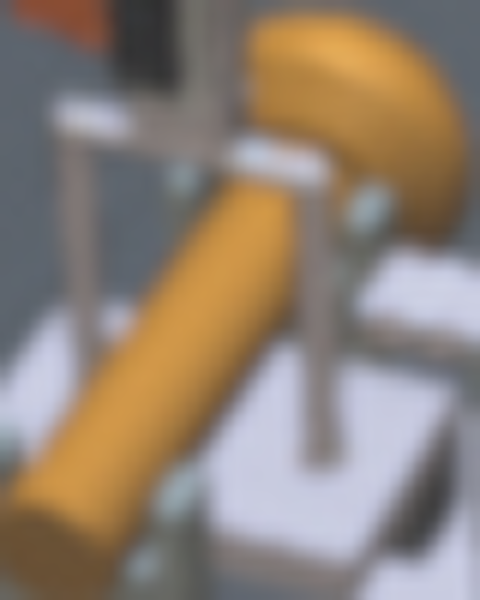

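Call:
servo_tool(deltas=[{"dp": [0, 0, 0.6], "twist": [0, 0, 0], "gripper": -0.9}, {"dp": [0, 0, 1.2], "twist": [0, 0, 0], "gripper": -0.9}, {"dp": [0, 0, 1.8], "twist": [0, 0, 0], "gripper": -0.9}])

```text
t: 9.3
tcp_pos: [534.5, -207.2, 158.8]
ee_rot: [[0.984, 0.177, -0.0], [0.177, -0.984, 0.0], [-0.0, -0.0, -1.0]]
ft_force: [0.4, -0.9, -1.7]
grip_width: 11.4
```

Call:
servo_tool(deltas=[{"dp": [0, 0, 0.6], "twist": [0, 0, 0], "gripper": -0.9}, {"dp": [0, 0, 1.2], "twist": [0, 0, 0], "gripper": -0.9}, {"dp": [0, 0, 1.8], "twist": [0, 0, 0], "gripper": -0.9}])

```text
t: 9.68
tcp_pos: [534.5, -207.2, 157.1]
ee_rot: [[0.984, 0.177, -0.0], [0.177, -0.984, 0.0], [0.0, -0.0, -1.0]]
ft_force: [0.0, 0.9, -1.8]
grip_width: 11.3
```

Call:
servo_tool(deltas=[{"dp": [0, 0, 1], "twist": [0, 0, 0], "gripper": -0.9}, {"dp": [0, 0, 2], "twist": [0, 0, 0], "gripper": -0.9}, {"dp": [0, 0, 3], "twist": [0, 0, 0], "gripper": -0.9}, {"dp": [0, 0, 4], "twist": [0, 0, 0], "gripper": -0.9}, {"dp": [0, 0, 5], "twist": [0, 0, 0], "gripper": -0.9}])

```text
t: 10.3
tcp_pos: [534.5, -207.2, 152.0]
ee_rot: [[0.984, 0.177, -0.0], [0.177, -0.984, 0.0], [-0.0, -0.0, -1.0]]
ft_force: [0.4, -0.6, -1.7]
grip_width: 11.6
```

Run:
```python
from h import *
grab('scene','sc9');crop('sc9',195,205,235,255,12,'sc9d')
```

```text
(no output)
```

View pics/sc9d.png

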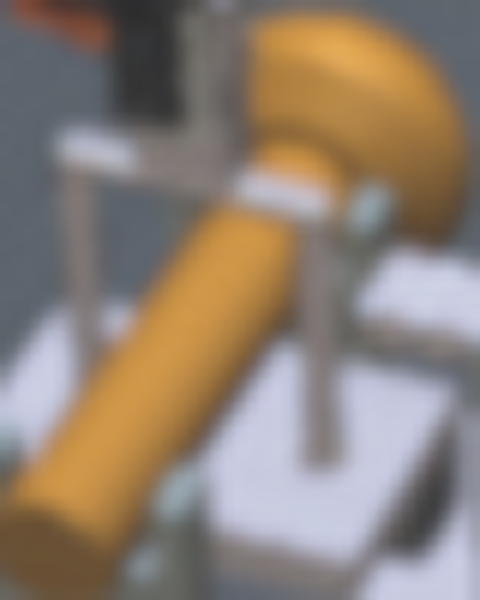

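Both legs are in the holes: the visible bottom of the leg stays at the crossbar while the crown descends, and there is no contact force. Carrying on down.

Call:
servo_tool(deltas=[{"dp": [0, 0, 4], "twist": [0, 0, 0], "gripper": -0.9}, {"dp": [0, 0, 8], "twist": [0, 0, 0], "gripper": -0.9}, {"dp": [0, 0, 12], "twist": [0, 0, 0], "gripper": -0.9}, {"dp": [0, 0, 15], "twist": [0, 0, 0], "gripper": -0.9}, {"dp": [0, 0, 18], "twist": [0, 0, 0], "gripper": -0.9}])

```text
t: 10.98
tcp_pos: [534.5, -207.2, 133.9]
ee_rot: [[0.984, 0.177, -0.0], [0.177, -0.984, -0.0], [-0.0, 0.0, -1.0]]
ft_force: [0.2, 0.1, -1.8]
grip_width: 10.9
```

Call:
servo_tool(deltas=[{"dp": [0, 0, 0.6], "twist": [0, 0, 0], "gripper": -0.9}, {"dp": [0, 0, 1.2], "twist": [0, 0, 0], "gripper": -0.9}, {"dp": [0, 0, 1.8], "twist": [0, 0, 0], "gripper": -0.9}, {"dp": [0, 0, 2.4], "twist": [0, 0, 0], "gripper": -0.9}, {"dp": [0, 0, 3], "twist": [0, 0, 0], "gripper": -0.9}])

```text
t: 11.6
tcp_pos: [534.5, -207.2, 131.1]
ee_rot: [[0.984, 0.177, 0.0], [0.177, -0.984, -0.0], [0.0, 0.0, -1.0]]
ft_force: [-0.1, 0.1, -1.5]
grip_width: 11.8
```

Call:
servo_tool(deltas=[{"dp": [0, 0, 0.5], "twist": [0, 0, 0], "gripper": -0.9}, {"dp": [0, 0, 1.0], "twist": [0, 0, 0], "gripper": -0.9}, {"dp": [0, 0, 1.5], "twist": [0, 0, 0], "gripper": -0.9}, {"dp": [0, 0, 2], "twist": [0, 0, 0], "gripper": -0.9}])

```text
t: 12.1
tcp_pos: [534.5, -207.2, 129.1]
ee_rot: [[0.984, 0.177, 0.0], [0.177, -0.984, -0.0], [0.0, 0.0, -1.0]]
ft_force: [-1.0, -0.2, -1.3]
grip_width: 11.2
```

Call:
servo_tool(deltas=[{"dp": [0, 0, 0.4], "twist": [0, 0, 0], "gripper": -0.9}, {"dp": [0, 0, 0.8], "twist": [0, 0, 0], "gripper": -0.9}, {"dp": [0, 0, 1.2], "twist": [0, 0, 0], "gripper": -0.9}])

```text
t: 12.48
tcp_pos: [534.5, -207.2, 127.9]
ee_rot: [[0.984, 0.177, 0.0], [0.177, -0.984, -0.0], [0.0, 0.0, -1.0]]
ft_force: [-0.6, -0.3, -1.0]
grip_width: 11.3
```

Call:
servo_tool(deltas=[{"dp": [0, 0, 0.4], "twist": [0, 0, 0], "gripper": -0.9}, {"dp": [0, 0, 0.8], "twist": [0, 0, 0], "gripper": -0.9}])

```text
t: 12.72
tcp_pos: [534.5, -207.2, 127.2]
ee_rot: [[0.984, 0.177, 0.0], [0.177, -0.984, -0.0], [0.0, 0.0, -1.0]]
ft_force: [-0.7, 0.1, 1.8]
grip_width: 11.3
```

Call:
servo_tool(deltas=[{"dp": [0, 0, 0.4], "twist": [0, 0, 0], "gripper": -0.9}, {"dp": [0, 0, 0.8], "twist": [0, 0, 0], "gripper": -0.9}])

```text
t: 12.98
tcp_pos: [534.6, -207.2, 126.9]
ee_rot: [[0.984, 0.177, 0.0], [0.177, -0.984, -0.0], [0.0, 0.0, -1.0]]
ft_force: [-2.8, 1.2, 9.5]
grip_width: 11.3
```

Contact began at TCP z ≈ 127.2, which is the expected seat height. Releasing.

Call:
servo_tool(deltas=[{"dp": [0, 0, -0.4], "twist": [0, 0, 0], "gripper": -0.4}, {"dp": [0, 0, -0.4], "twist": [0, 0, 0], "gripper": 0.0}, {"dp": [0, 0, -0.4], "twist": [0, 0, 0], "gripper": 0.0}, {"dp": [0, 0, -0.4], "twist": [0, 0, 0], "gripper": 0.0}])

```text
t: 13.48
tcp_pos: [534.5, -207.2, 126.6]
ee_rot: [[0.984, 0.177, -0.0], [0.177, -0.984, 0.0], [-0.0, -0.0, -1.0]]
ft_force: [0.6, -0.8, 0.2]
grip_width: 42.9
```

Call:
servo_tool(deltas=[{"dp": [0, 0, -20], "twist": [0, 0, 0], "gripper": 0.0}, {"dp": [0, 0, -60], "twist": [0, 0, 0], "gripper": 0.0}, {"dp": [0, 0, -120], "twist": [0, 0, 0], "gripper": 0.0}, {"dp": [0, 0, -140], "twist": [0, 0, 0], "gripper": 0.0}, {"dp": [0, 0, -140], "twist": [0, 0, 0], "gripper": 0.0}])

```text
t: 14.1
tcp_pos: [534.9, -207.4, 268.0]
ee_rot: [[0.984, 0.177, 0.003], [0.177, -0.984, -0.001], [0.002, 0.002, -1.0]]
ft_force: [-0.7, -0.5, -0.4]
grip_width: 42.6
```

Run:
```python
from h import *
s=r.state();print(s['t'],s['tcp_pos'],s['ft_force'])
for n in ['wrist','scene','side']: grab(n,n[0:2]+'10')
crop('wr10',150,30,350,250,2.7,'a');crop('sc10',180,190,260,270,7,'b')
```

```text
14.1 [ 534.9177524  -207.39400116  267.96196784] [-0.6666476  -0.47787454 -0.41544999]
```

View pics/a.png

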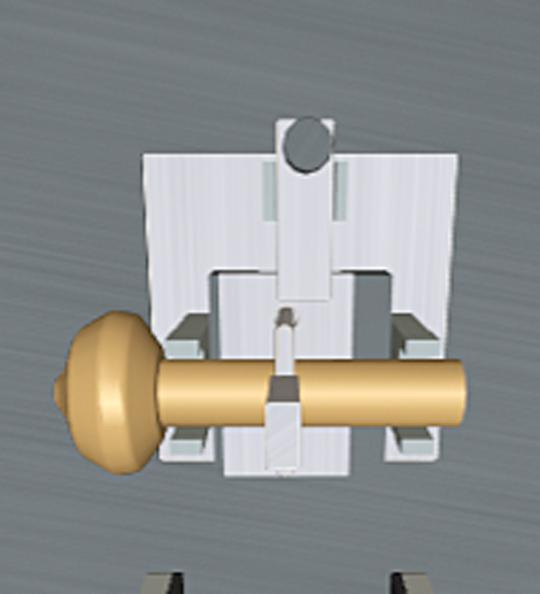

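View pics/b.png

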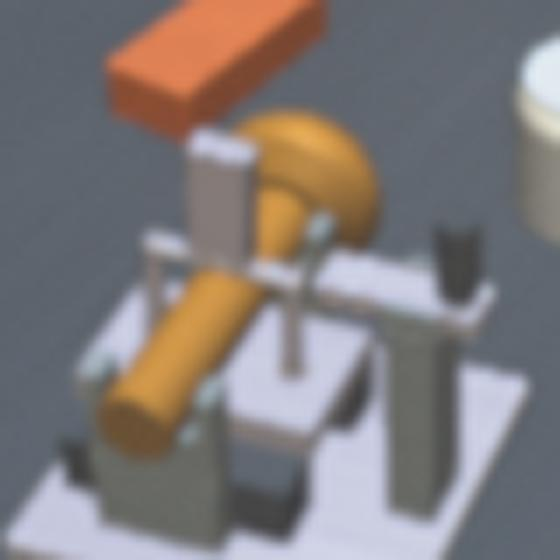

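Run:
```python
from h import *
c=load('wr10'); P=lambda u,v,z:pz(c,u/2.7+150-.3,v/2.7+30-.3,z)
p=P(307,145,146);print('pin',p,'w1',pz(load('w1'),250.4,60.4,146))
k=[P(*q,148) for q in [(265,404),(300,402),(299,469),(267,470)]];m=np.mean(k,0);print('tab',m)
d=p-m;e=np.array([np.cos(np.radians(10.25)),np.sin(np.radians(10.25)),0]);print('pin rel tab x,y',d@e,d@np.array([-e[1],e[0],0]))
s=r.state();t=s['tcp_pos'];R=s['ee_rot'];print(t,'pin in tool',R.T@(p-t), np.degrees(np.arctan2(R[1,0],R[0,0])))
for q in [(275,120),(335,120),(278,299),(331,299)]: print('keeper',P(*q,110)[:2])
```

```text
pin [ 629.47980901 -197.4964012   146.        ] w1 [ 629.05135839 -198.41242721  146.        ]
tab [ 536.37205069 -206.5058828   148.        ]
pin rel tab x,y 93.22500255315747 -7.702228071101394
[ 533.94901149 -206.93668754  265.10571612] pin in tool [ 95.92585412   7.7890122  118.90746693] 10.195989792739644
keeper [ 637.42169021 -185.70490624]
keeper [ 641.09871025 -206.18543432]
keeper [ 577.09581845 -197.3584617 ]
keeper [ 580.580272   -216.80930832]
```

Call:
servo_tool(deltas=[{"dp": [50, 3, 0], "twist": [0, 0, 0], "gripper": -1}, {"dp": [110, 7, 0], "twist": [0, 0, 0], "gripper": -1}, {"dp": [130, 7.8, 20], "twist": [0, 0, 0], "gripper": -1}, {"dp": [130, 7.8, 70], "twist": [0, 0, 0], "gripper": -1}, {"dp": [130, 7.8, 100], "twist": [0, 0, 0], "gripper": -1}], newtons=30)

```text
t: 14.88
tcp_pos: [662.5, -191.2, 162.0]
ee_rot: [[0.984, 0.177, -0.005], [0.177, -0.984, 0.002], [-0.005, -0.003, -1.0]]
ft_force: [0.2, 0.1, -0.4]
grip_width: 0.3
```

Call:
servo_tool(deltas=[{"dp": [0, 0, 20], "twist": [0, 0, 0], "gripper": -1}, {"dp": [0, 0, 32], "twist": [0, 0, 0], "gripper": -1}, {"dp": [0, 0, 32], "twist": [0, 0, 0], "gripper": -1}])

```text
t: 15.25
tcp_pos: [663.7, -191.9, 134.3]
ee_rot: [[0.984, 0.177, -0.001], [0.177, -0.984, 0.0], [-0.001, -0.0, -1.0]]
ft_force: [0.5, 0.3, 0.3]
grip_width: 0.2
```

Run:
```python
from h import *
s=r.state();print(s['t'],s['tcp_pos'],s['ft_force'],s['grip_width'])
for n in ['scene','side']: grab(n,n[0:2]+'11')
crop('si11',235,90,315,190,6,'a');crop('sc11',190,150,280,270,5,'b')
```

```text
15.25 [ 663.70430881 -191.87527382  134.34579535] [0.52868543 0.34169254 0.34701228] 0.17874495684429623
```

View pics/a.png

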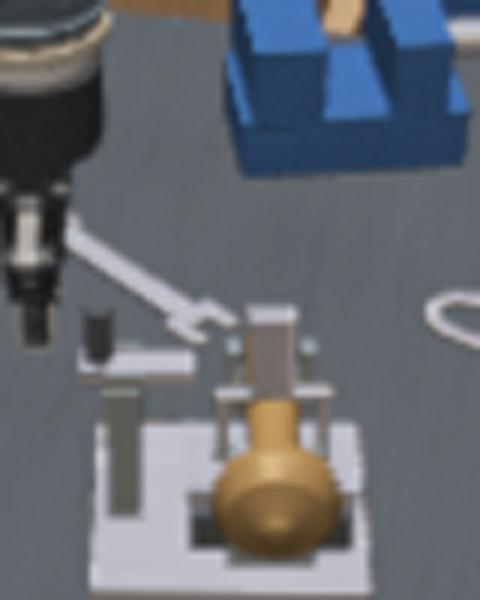

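View pics/b.png

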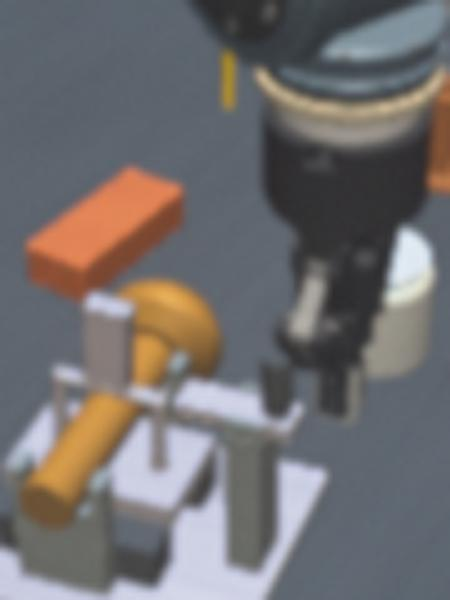

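Call:
servo_tool(deltas=[{"dp": [-4, 0, 0], "twist": [0, 0, 0], "gripper": -1}, {"dp": [-8, 0, 0], "twist": [0, 0, 0], "gripper": -1}, {"dp": [-11, 0, 0], "twist": [0, 0, 0], "gripper": -1}, {"dp": [-13, 0, 0], "twist": [0, 0, 0], "gripper": -1}, {"dp": [-14, 0, 0], "twist": [0, 0, 0], "gripper": -1}])

```text
t: 15.98
tcp_pos: [650.3, -194.3, 134.9]
ee_rot: [[0.984, 0.177, 0.001], [0.177, -0.984, -0.0], [0.001, 0.0, -1.0]]
ft_force: [3.7, 0.9, -0.2]
grip_width: 0.3
```

Call:
servo_tool(deltas=[{"dp": [-1, 0, 0], "twist": [0, 0, 0], "gripper": -1}, {"dp": [-2, 0, 0], "twist": [0, 0, 0], "gripper": -1}, {"dp": [-3, 0, 0], "twist": [0, 0, 0], "gripper": -1}, {"dp": [-4, 0, 0], "twist": [0, 0, 0], "gripper": -1}, {"dp": [-5, 0, 0], "twist": [0, 0, 0], "gripper": -1}])

```text
t: 16.6
tcp_pos: [645.1, -195.2, 134.8]
ee_rot: [[0.984, 0.177, 0.0], [0.177, -0.984, -0.0], [0.0, 0.0, -1.0]]
ft_force: [2.7, 1.0, 0.1]
grip_width: 0.1
```

Call:
servo_tool(deltas=[{"dp": [-2, 0, 0], "twist": [0, 0, 0], "gripper": -1}, {"dp": [-4, 0, 0], "twist": [0, 0, 0], "gripper": -1}, {"dp": [-6, 0, 0], "twist": [0, 0, 0], "gripper": -1}, {"dp": [-8, 0, 0], "twist": [0, 0, 0], "gripper": -1}, {"dp": [-10, 0, 0], "twist": [0, 0, 0], "gripper": -1}])

```text
t: 17.23
tcp_pos: [635.2, -197.0, 134.8]
ee_rot: [[0.984, 0.177, 0.0], [0.177, -0.984, -0.0], [0.0, 0.0, -1.0]]
ft_force: [3.1, 1.1, 2.1]
grip_width: -0.1
```

Call:
servo_tool(deltas=[{"dp": [-1, 0, 0], "twist": [0, 0, 0], "gripper": -1}, {"dp": [-2, 0, 0], "twist": [0, 0, 0], "gripper": -1}, {"dp": [-3, 0, 0], "twist": [0, 0, 0], "gripper": -1}, {"dp": [-4, 0, 0], "twist": [0, 0, 0], "gripper": -1}, {"dp": [-5, 0, 0], "twist": [0, 0, 0], "gripper": -1}])

```text
t: 17.85
tcp_pos: [630.3, -197.9, 134.7]
ee_rot: [[0.984, 0.177, 0.0], [0.177, -0.984, -0.0], [0.0, 0.0, -1.0]]
ft_force: [3.2, -0.4, 1.3]
grip_width: -0.4
```

Call:
servo_tool(deltas=[{"dp": [-0.8, 0, 0], "twist": [0, 0, 0], "gripper": -1}, {"dp": [-1.6, 0, 0], "twist": [0, 0, 0], "gripper": -1}, {"dp": [-2.4, 0, 0], "twist": [0, 0, 0], "gripper": -1}, {"dp": [-3.2, 0, 0], "twist": [0, 0, 0], "gripper": -1}])

```text
t: 18.35
tcp_pos: [627.1, -198.5, 134.7]
ee_rot: [[0.984, 0.177, 0.0], [0.177, -0.984, -0.0], [0.0, 0.0, -1.0]]
ft_force: [3.9, -0.3, 2.9]
grip_width: -0.2
```

Call:
servo_tool(deltas=[{"dp": [-0.8, 0, 0], "twist": [0, 0, 0], "gripper": -1}, {"dp": [-1.6, 0, 0], "twist": [0, 0, 0], "gripper": -1}, {"dp": [-2.4, 0, 0], "twist": [0, 0, 0], "gripper": -1}, {"dp": [-3.2, 0, 0], "twist": [0, 0, 0], "gripper": -1}])

```text
t: 18.85
tcp_pos: [624.0, -199.0, 134.7]
ee_rot: [[0.984, 0.177, 0.0], [0.177, -0.984, -0.0], [0.0, 0.0, -1.0]]
ft_force: [3.1, -0.5, 2.8]
grip_width: -0.1
```

Call:
servo_tool(deltas=[{"dp": [-0.5, 0, 0], "twist": [0, 0, 0], "gripper": -1}, {"dp": [-1.0, 0, 0], "twist": [0, 0, 0], "gripper": -1}, {"dp": [-1.5, 0, 0], "twist": [0, 0, 0], "gripper": -1}])

```text
t: 19.23
tcp_pos: [622.5, -199.3, 134.7]
ee_rot: [[0.984, 0.177, -0.0], [0.177, -0.984, 0.0], [-0.0, -0.0, -1.0]]
ft_force: [2.6, -0.0, 2.1]
grip_width: -0.2
```

Call:
servo_tool(deltas=[{"dp": [-0.5, 0, 0], "twist": [0, 0, 0], "gripper": -1}, {"dp": [-1.0, 0, 0], "twist": [0, 0, 0], "gripper": -1}, {"dp": [-1.5, 0, 0], "twist": [0, 0, 0], "gripper": -1}])

```text
t: 19.6
tcp_pos: [621.0, -199.6, 134.7]
ee_rot: [[0.984, 0.177, -0.0], [0.177, -0.984, -0.0], [-0.0, 0.0, -1.0]]
ft_force: [3.3, -0.4, 2.7]
grip_width: -0.1
```

Call:
servo_tool(deltas=[{"dp": [-0.5, 0, 0], "twist": [0, 0, 0], "gripper": -1}, {"dp": [-1.0, 0, 0], "twist": [0, 0, 0], "gripper": -1}, {"dp": [-1.5, 0, 0], "twist": [0, 0, 0], "gripper": -1}])

```text
t: 19.98
tcp_pos: [620.1, -199.7, 134.8]
ee_rot: [[0.984, 0.177, 0.001], [0.177, -0.984, -0.0], [0.001, 0.0, -1.0]]
ft_force: [7.4, 1.4, 0.3]
grip_width: 0.2
```

Call:
servo_tool(deltas=[{"dp": [-0.5, 0, 0], "twist": [0, 0, 0], "gripper": -1}, {"dp": [-1.0, 0, 0], "twist": [0, 0, 0], "gripper": -1}, {"dp": [-1.5, 0, 0], "twist": [0, 0, 0], "gripper": -1}])

```text
t: 20.35
tcp_pos: [619.9, -199.8, 134.9]
ee_rot: [[0.984, 0.177, 0.005], [0.177, -0.984, -0.0], [0.005, 0.001, -1.0]]
ft_force: [16.8, 1.1, -3.6]
grip_width: 0.0
```

Call:
servo_tool(deltas=[{"dp": [-0.5, 0, 0], "twist": [0, 0, 0], "gripper": -1}, {"dp": [-1.0, 0, 0], "twist": [0, 0, 0], "gripper": -1}])

```text
t: 20.6
tcp_pos: [619.8, -199.8, 135.0]
ee_rot: [[0.984, 0.177, 0.007], [0.177, -0.984, -0.0], [0.007, 0.002, -1.0]]
ft_force: [21.3, 2.2, -7.0]
grip_width: -0.4
```

It stopped hard at x ≈ 619.9, which may be the end stop. Backing off to look.

Call:
servo_tool(deltas=[{"dp": [5, 0, 0], "twist": [0, 0, 0], "gripper": -1}, {"dp": [25, 0, 0], "twist": [0, 0, 0], "gripper": -1}, {"dp": [30, 0, -40], "twist": [0, 0, 0], "gripper": -1}, {"dp": [0, 0, -100], "twist": [0, 0, 0], "gripper": -1}, {"dp": [-60, -5, -120], "twist": [0, 0, 0], "gripper": -1}])

```text
t: 21.22
tcp_pos: [561.1, -205.8, 255.3]
ee_rot: [[0.984, 0.178, 0.002], [0.178, -0.984, -0.001], [0.002, 0.002, -1.0]]
ft_force: [-0.1, -1.4, -0.3]
grip_width: 0.1
```

Call:
servo_tool(deltas=[{"dp": [-20, 0, 0], "twist": [0, 0, 0], "gripper": -1}, {"dp": [-20, 0, 0], "twist": [0, 0, 0], "gripper": -1}, {"dp": [-20, 0, 0], "twist": [0, 0, 0], "gripper": -1}])

```text
t: 21.6
tcp_pos: [541.8, -209.0, 252.6]
ee_rot: [[0.984, 0.177, -0.001], [0.177, -0.984, 0.0], [-0.001, -0.001, -1.0]]
ft_force: [1.2, 0.8, 0.4]
grip_width: -0.2
```

Run:
```python
from h import *
s=r.state();print(s['t'],s['tcp_pos'],s['ft_force'],s['grip_width'])
for n in ['wrist','scene','side']: grab(n,n[0:2]+'12')
crop('wr12',170,60,330,260,4,'a');crop('sc12',190,190,270,270,7,'b')
```

```text
21.6 [ 541.78891822 -208.96214992  252.6192386 ] [1.15715919 0.77141643 0.42523489] -0.19799724497544532
```

View pics/a.png

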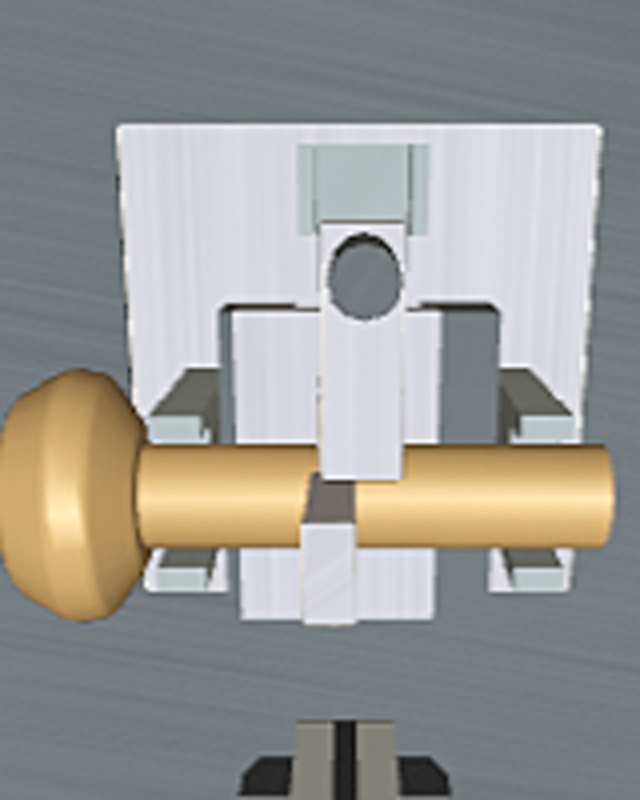

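View pics/b.png

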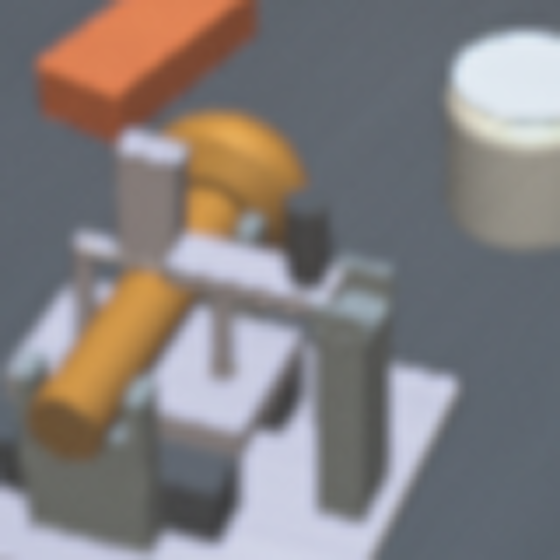

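Run:
```python
from h import *
c=load('wr12');P=lambda u,v,z:pz(c,u/4+170-.4,v/4+60-.4,z)
e=np.array([np.cos(np.radians(10.25)),np.sin(np.radians(10.25)),0]);n=np.array([-e[1],e[0],0])
p=P(364,277,146);k=np.mean([P(*q,148) for q in [(305,523),(355,522),(355,623),(302,624)]],0)
st=(P(500,445,72)+P(500,547,78))/2
tip=P(362,480,110)
for nm,q in [('pin',p),('tab',k),('tip',tip)]: print(nm,q.round(1),'rel stem x',((q-st)@e).round(1))
print('pin moved',((p-np.array([629.3,-198,146]))@e).round(1),'tab depth z',px(c,170+330/4,60+570/4).round(1))
print('tip-to-tab',(tip-k)@e)
```

```text
pin [ 600.9 -202.7  146. ] rel stem x 67.6
tab [ 536.8 -206.8  148. ] rel stem x 3.8
tip [ 548.8 -212.4  110. ] rel stem x 14.6
pin moved -28.8 tab depth z [ 537.4 -207.2  148. ]
tip-to-tab 10.798476958058458
```

Run:
```python
from h import *
crop('si12',235,110,315,200,7,'z')
```

```text
(no output)
```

View pics/z.png

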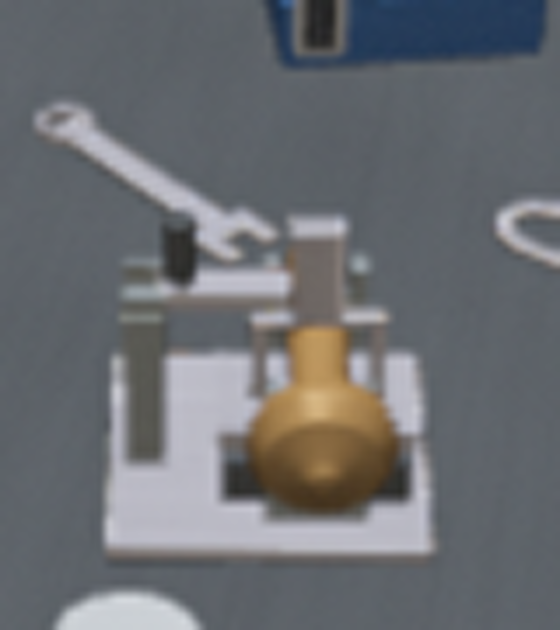

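The side view shows the U-bolt upright on the stem, the keeper over its +x shoulder and the gripper clear. Handing in.

```bash
python3 -c "
from bench import r
print(r.finish_job(), r.state()['t'])"
```

```text
the job is handed in; nothing more can be done
the job is handed in; nothing more can be done
```

I lifted the grey U-bolt off the wooden rest by its tab and lined its legs up with the crossbar holes by camera. I then lowered it home on the stem, released it, and pushed the keeper over its shoulder with closed fingers. The job is handed in; the last clock reading was 21.6 s.

- **U-bolt:** it met the stem at the expected height with a reading of about 10 N. The tab top measures 148.0 mm above the bench, which is the home height, and the side view shows it upright with the keeper over its shoulder.
- **Keeper:** it slid at about 3 N, then stopped hard at about 21 N. The pin stands about 67 mm and the tongue's tip about 15 mm from the stem's axis, which gives roughly 34–36 mm of travel.
- **Disagreements:** the pin stood only about 95.5 mm from the axis at the start, not 102, so the keeper probably began about 5 mm in. One view put the tab 3.8 mm off the stem's axis along x and the keeper's tip closer to the tab than expected, so the tip may be touching the tab. Measured from the gripper's position, the offset was only about 1 mm. Either value is inside the 5 mm limit.
- **Bystanders:** nothing touched them as far as I saw, but I did not re-measure their positions.

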